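# Line up round parts by size on the layout strip

### The job

Set out the parts for the roller joint on the aluminium layout strip in order of their outside diameter, one to each black pad: the largest on the pad next to the angle-iron stop, then ever smaller towards the flat steel coupon at the other end. The parts are the ball bearing, the large union nut, the plain steel sleeve and the small hexagon nut; leave each the way up it was found, well centred on its pad, and let go of them all.

Things in the scene. Friction and masses are not known exactly. Their poses are not given: they have to be found in the camera images.
- bearing: Loose ball bearing lying flat, the largest in diameter, 62 mm outside diameter, 18 mm high, 0.28 kg, with a dark ring between its steel rings. Origin at the centre of its underside, z up.
- union_nut: Loose hexagon union nut standing on its hexagon, second in diameter: hexagon 22 mm high, 36 mm across flats (its x axis is square to two flats) and 41 mm across corners, with a 31 mm round collar above it up to 31 mm height, 0.12 kg. Origin at the centre of its underside, z up.
- hex_nut: Loose plain hexagon nut lying flat, the smallest in diameter, 19 mm across flats (its x axis is square to two flats), 22 mm across corners, 10 mm high, 0.03 kg. Origin at the centre of its underside, z up.
- sleeve: Loose turned steel spacer sleeve standing on end, third in diameter though the tallest: 30 mm outside diameter, 18 mm bore, 40 mm high, 0.12 kg. Origin at the centre of its underside, z up.
- strip: Flat aluminium strip fixed to the bench, 104 mm (its x) by 420 mm (its y), 6 mm thick, with four round black pads in a row along its middle line (its y axis), and an angle-iron stop at one end and a flat coupon at the other. Origin at the centre of its underside, z up.
- pad_1: One of four identical black rubber discs, 60 mm across and 3 mm thick, fixed in a straight row 80 mm apart on the aluminium strip. Origin at the centre of its underside; its seat is 3 mm above that. Its axes are those of the strip. pad_1 to pad_4 follow one another along the row from the strip's +y (left) end to its -y end.
- pad_2: One of four identical black rubber discs, 60 mm across and 3 mm thick, fixed in a straight row 80 mm apart on the aluminium strip. Origin at the centre of its underside; its seat is 3 mm above that. Its axes are those of the strip. pad_1 to pad_4 follow one another along the row from the strip's +y (left) end to its -y end.
- pad_3: One of four identical black rubber discs, 60 mm across and 3 mm thick, fixed in a straight row 80 mm apart on the aluminium strip. Origin at the centre of its underside; its seat is 3 mm above that. Its axes are those of the strip. pad_1 to pad_4 follow one another along the row from the strip's +y (left) end to its -y end.
- pad_4: One of four identical black rubber discs, 60 mm across and 3 mm thick, fixed in a straight row 80 mm apart on the aluminium strip. Origin at the centre of its underside; its seat is 3 mm above that. Its axes are those of the strip. pad_1 to pad_4 follow one another along the row from the strip's +y (left) end to its -y end.
- stop: Dark steel angle offcut fixed across one end of the strip, its upright leg 40 mm high, foot 40 mm along the strip by 100 mm across it. It may be at either end, 65 mm from the middle of the nearest pad, and marks where the largest part goes. Origin at the centre of its underside. (The other end has a flat grey steel coupon, 45 x 60 mm and 13 mm high.)
Not all that is in view belongs to the job. Leave any purple or yellow look-alike of the union_nut alone. Leave any yellow look-alike of the sleeve alone.

How it is judged:
By the outcome, as a careful person would: the job done as asked, in the order asked, and still so for the second after the job is handed in, with the robot touching nothing.
It also fails if it takes over 102 s, if anything falls off the work surface, if the arm or the gripper's body presses on something with over 40 N, if the wrist force passes 120 N, or if a joint passes its speed limit or range.

### The arm

A 7-joint arm with a two-finger parallel gripper is mounted at the origin on the work surface; the furniture and walls round the work are solid. World frame = base frame: x ahead of the robot, y to its left, z up, the work surface at z = 0. Lengths are in m, angles in degrees, forces in N, time in s.
With the tool pointing down it reaches from about 0.4 to 0.875 m from the base axis. Payload 4.4 kg.
Tool frame: the origin (TCP) lies at the very end of the fingers, on their centre line; the grasp point (between the pads) lies 19 mm behind it (env.grip_point_offset is the distance from the TCP to the grasp point, in m); z points along the fingers, y is the line along which they close (so a half turn about z gives the same grasp; the last joint's range is limited). The gripper opens to 85 mm and grips with 20 to 120 N. Pads are 22 mm wide; open, the fingers measure 114 mm over their backs; the gripper's body (76 mm by 85 mm) begins 54 mm behind the grasp point. The pads swing forward as they close: fully open they stand 13 mm farther back than shut.
Start: joints at [-76.994, 36.005, 2.206, 86.941, -1.547, 57.084, -1.146], TCP at [0.188, 0.622, 0.231] pointing down, gripper open.
Joint ranges: [-175.42, 175.42], [-21.48, 121.26], [-71.46, 75.88], [10.55, 141.38], [-63.04, 243.04], [13.31, 113.54], [-168.57, 168.57]. Speed limits (degrees/s): [147.25, 147.25, 180, 180, 180, 180, 180].

### API

Orientations are given as [roll, pitch, yaw] about the fixed x, y, z axes, in that order (R = Rz(yaw) Ry(pitch) Rx(roll)).
In Python, from cell import env gives the robot as it stands.
- The arm moves only by the tool apply_moves, never from a script. Its arguments are lists of equal length, an entry for each row: "claw": the opening, from -1 (shut) to 1 (fully open); "dp": the shift along the tool's x, y, z scaled (see below), a list of three; "twist": the turn about the tool's z scaled (see below). A call has 1 to 12 rows; each row is the pose to reach, as a shift and turn from the pose commanded when the call began, along the tool's axes at that moment; what a row does not reach only later rows make up. The controller multiplies each number of a shift by 0.8 m and each number of a turn by 90 degrees. A row lasts 1/8 s, in which the tool goes at most 62.5 mm and 10.7 degrees, less where a joint would pass 70% of its speed; a pose out of reach is approached as far as the arm can. A call with a number of a shift or a turn outside -1 to 1 is refused whole. A call with a gripper value outside its range is refused whole. The fingers move at their own pace and stop on an object; "squeeze" is the grip in N (left out, the last holds). Time passes only in rows, so rows that repeat a pose let the fingers close. It gives the time, the measured TCP pose, the force, the opening and the grip force at its end, in the units of the state.
- env.get_state(): the state, without advancing time (a new reading comes with each control period).
- env.snapshot(name): name is "scene" or "top" or "wrist"; returns the picture (384x512x3 uint8, blue, green, red); there is no depth.
- env.camera_info(name): a dict with "intrinsics" (3x3 intrinsics, pixels), "R" (3x3) and "t" (3): a world point X has camera coordinates R X + t; the wrist camera has in their place "mount" (4x4, takes a point from camera to tool coordinates, whose origin is the TCP and whose axes are the flange's). Camera axes: x right, y down, z forward; pixel columns grow to the right and rows downward; lengths in m; the calibration is good to about 2 mm. The wrist camera is an equidistant fisheye: a pixel r from the principal point sees the ray r / f radians off the axis. A picture is of the moment at which its call begins: read the wrist's pose just before it. camera_info takes no time and is no camera call.
- env.sign_off(): hands the job in; it is judged then, once.
The state is a dict: "clock": time; "q": joint angles; "dq": joint speeds; "joint_torque": joint torques, N m; "ee_pos": TCP position; "orientation": TCP orientation; "ft_force": force on the tool from outside, world axes, zero at the start; "torque": the same for the moment, N m; "opening": opening from 0.0 (shut) to 1.0 (fully open); "gripper_force": force on a finger pad.
Only numpy, scipy, OpenCV 4.12 (cv2) and the standard library are available. Lean on these libraries where they do the work, as an engineer would, in place of code of your own. Each camera call takes 0.05 s, during which the arm holds its last target. There are 200 camera calls.

## Working session

There is one attempt and no reset: what is moved stays moved. The work goes in short steps, Python scripts to look and compute and a tool call to move; the robot and the scene stay as the last step left them, time stands still between calls to the robot, and variables do not carry over. Pictures are saved under pics/ and viewed, at most 14 in all, crops included, and the job is handed in when it is done.

Besides the shell and the picture viewer there is one more tool, called after ">>>" by a JSON object that holds its "api" and its "payload", one argument or row to a line. apply_moves: Moves the arm, as the interface text tells. Its arguments: {"type":"object","properties":{"claw":{"type":"array"},"dp":{"type":"array"},"twist":{"type":"array"},"squeeze":{"type":"number"}},"required":["claw","dp","twist"]}

```bash
mkdir -p pics; ls; python3 - <<'E'
from cell import env
import cv2
print(env.get_state())
for n in("top","scene"):
    cv2.imwrite(f"pics/{n}0.png",env.snapshot(n)); print(n,env.camera_info(n))
print(env.camera_info("wrist"))
a=cv2.imread("pics/top0.png");cv2.imwrite("pics/top0b.png",cv2.resize(a,(800,600),interpolation=cv2.INTER_CUBIC))
a=cv2.imread("pics/scene0.png");cv2.imwrite("pics/scene0b.png",cv2.resize(a,(800,600),interpolation=cv2.INTER_CUBIC))
E
```

```text
pics
{'clock': 0.0, 'q': array([-76.99404253,  36.05971218,   2.20362524,  86.99535618,
        -1.54801264,  57.08316681,  -1.14704547]), 'dq': array([-0.01578027, -0.00518419, -0.05113095, -0.10592009, -0.03534964,
       -0.04233864,  0.06600401]), 'joint_torque': array([ 5.82205466e-04, -5.63414633e+01,  1.22614995e+00, -1.93449587e+01,
        1.09795562e-02,  1.04409456e-02,  1.99361023e-05]), 'ee_pos': array([0.18740967, 0.62175274, 0.230384  ]), 'orientation': array([-1.79891479e+02,  1.22674746e-03,  1.63221449e+02]), 'ft_force': array([ 0.79932535, -1.32570947, -0.29234422]), 'torque': array([-0.0319517 , -0.05357873, -0.01784604]), 'gripper_force': 0.0, 'opening': 1.0013513062983435}
top {'intrinsics': array([[385.85333547,   0.        , 256.91291482],
       [  0.        , 385.85333547, 202.22070162],
       [  0.        ,   0.        ,   1.        ]]), 'R': array([[-0.0078102 , -0.99968545, -0.02383288],
       [-0.98703912,  0.01152741, -0.16006526],
       [ 0.16028964,  0.02227384, -0.98681868]]), 't': array([-0.01879209,  0.48484721,  0.96738808])}
scene {'intrinsics
[... 182 characters left out ...]
, -0.82016084, -0.01862035],
       [-0.53440777, -0.35518522, -0.76697575],
       [ 0.6224298 ,  0.44853056, -0.64140586]]), 't': array([-0.30236068,  0.29655736,  0.74418581])}
{'intrinsics': array([[297.31863964,   0.        , 252.03932971],
       [  0.        , 297.31863964, 191.32744217],
       [  0.        ,   0.        ,   1.        ]]), 'mount': array([[-4.02382266e-04, -9.60762183e-01, -2.77373151e-01,
         6.95578858e-02],
       [ 9.99999835e-01, -5.00421170e-04,  2.82664478e-04,
        -2.56883397e-04],
       [-4.10376738e-04, -2.77372992e-01,  9.60762226e-01,
        -1.42542781e-01],
       [ 0.00000000e+00,  0.00000000e+00,  0.00000000e+00,
         1.00000000e+00]])}
```

View pics/top0b.png

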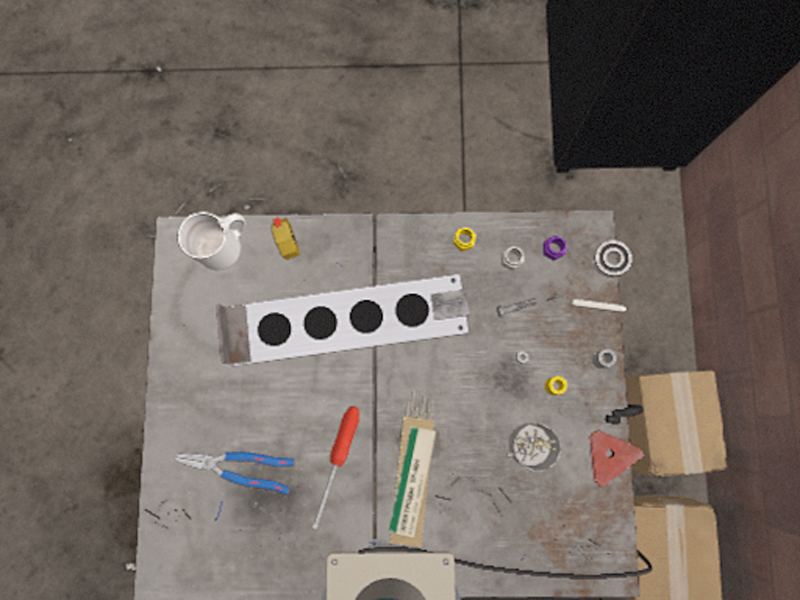

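View pics/scene0b.png

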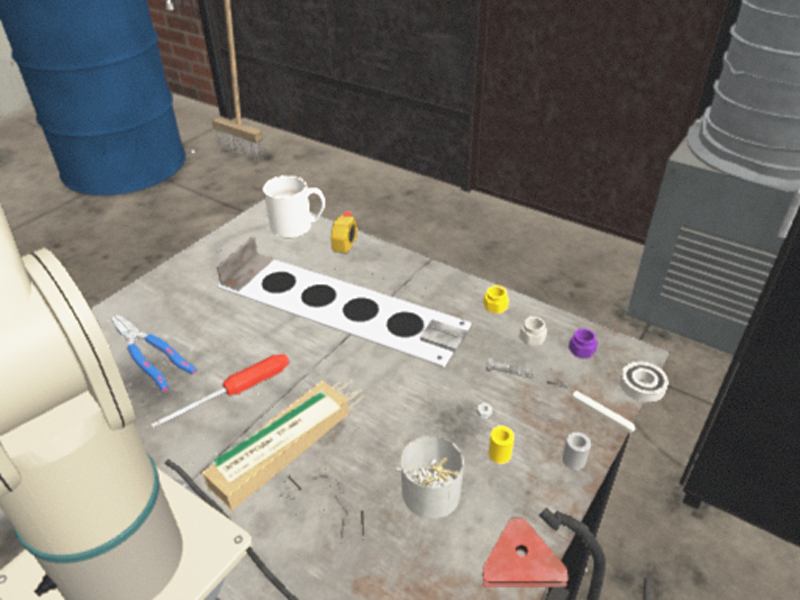

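The stop is at the left (+y) end, at top-view (233,333), so the order from pad_1 to pad_4 is bearing, union nut, sleeve, hex nut.

Candidates in the enlarged top view:
- **Union nut:** silver (513,257), against yellow (465,238) and purple (555,247). I take the silver one because it is uncoloured.
- **Sleeve:** grey (606,357), against yellow (557,385). I take the grey one.
- **Bearing:** (613,257).
- **Hex nut:** (523,357).

I'll confirm these in enlarged crops.

```bash
python3 - <<'E'
import cv2
a=cv2.imread("pics/top0.png")
cv2.imwrite("pics/c1.png",cv2.resize(a[145:250,300:412],None,fx=5.5,fy=5.5,interpolation=cv2.INTER_CUBIC))
cv2.imwrite("pics/c2.png",cv2.resize(a[170:240,135:305],None,fx=4.7,fy=4.7,interpolation=cv2.INTER_CUBIC))
E
```

```text
(no output)
```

View pics/c1.png

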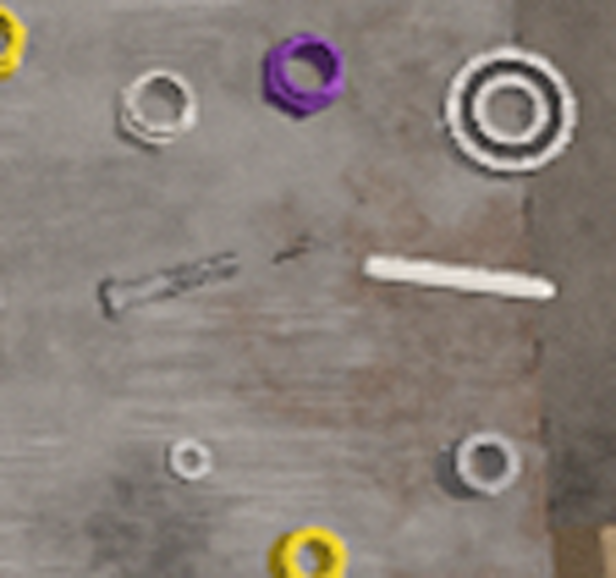

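View pics/c2.png

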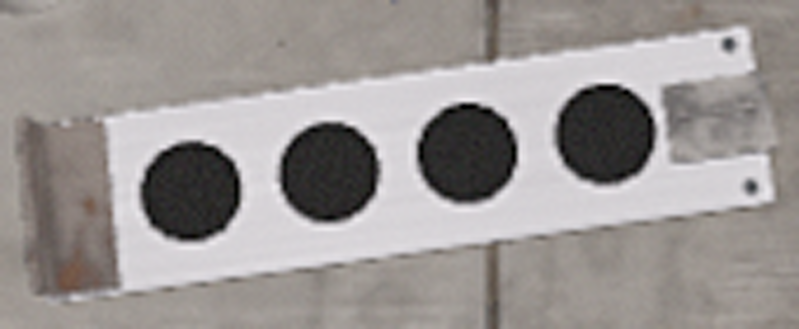

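The crops confirm the silver union nut with its collar top at about c1 (162,102), the bearing at (510,109), the hex nut at (190,459) and the grey sleeve's top at (488,462). The pads are at about c2 (191,191), (330,172), (467,153) and (605,134).

```bash
cat > h.py <<'E'
import numpy as np, cv2
from cell import env
from scipy.spatial.transform import Rotation as Rn
def px(name,u,v,z):
    c=env.camera_info(name);K=c["intrinsics"]
    d=c["R"].T@np.array([(u-K[0,2])/K[0,0],(v-K[1,2])/K[1,1],1]);o=-c["R"].T@c["t"]
    return o+d*(z-o[2])/d[2]
def wpose():
    s=env.get_state();return s["ee_pos"],Rn.from_euler("xyz",s["orientation"],degrees=True).as_matrix()
def wpx(u,v,z,pose):
    c=env.camera_info("wrist");K=c["intrinsics"];M=c["mount"]
    x,y=u-K[0,2],v-K[1,2];r=np.hypot(x,y)+1e-9;a=r/K[0,0]
    d=np.array([np.sin(a)*x/r,np.sin(a)*y/r,np.cos(a)])
    p,R=pose;d=R@M[:3,:3]@d;o=p+R@M[:3,3]
    return o+d*(z-o[2])/d[2]
def go(target,yaw=None):
    "shift and twist numbers from the present pose to TCP target; straight-down tool"
    p,R=wpose();d=R.T@(np.array(target)-p)/.8
    y0=np.degrees(np.arctan2(R[1,0],R[0,0]))
    t=None if yaw is None else ((yaw-y0+180)%360-180)/90
    print("pos",p.round(4),"yaw",round(y0,2),"dp",d.round(4),"twist",t)
E
python3 - <<'E'
from h import *
for n,u,v,z in[("bearing",510,109,.018),("union",162,102,.031),("hex",190,459,.01),("sleeve",488,462,.04)]:
    p=px("top",300+(u+.5)/5.5-.5,145+(v+.5)/5.5-.5,z);print(n,p.round(4),np.hypot(*p[:2]).round(3))
P=[px("top",135+(u+.5)/4.7-.5,170+(v+.5)/4.7-.5,.009) for u,v in[(191,191),(330,171.5),(467,153),(605.5,134)]]
P=np.array(P);print(P.round(4),np.linalg.norm(np.diff(P,axis=0),axis=1),np.degrees(np.arctan2(*(P[0]-P[3])[[1,0]])))
d=(P[0]-P[3]);d/=np.linalg.norm(d)
for k in range(4):print((P.mean(0)+d*.08*(1.5-k)).round(4))
E
```

```text
bearing [ 0.5865 -0.3871  0.018 ] 0.703
union [ 0.589  -0.2161  0.031 ] 0.627
hex [ 0.4178 -0.2264  0.01  ] 0.475
sleeve [ 0.4123 -0.3589  0.04  ] 0.547
[[ 0.4702  0.1971  0.009 ]
 [ 0.4806  0.1174  0.009 ]
 [ 0.4904  0.0389  0.009 ]
 [ 0.5005 -0.0405  0.009 ]] [0.08037404 0.07914863 0.08001126] 97.26284988703087
[0.4702 0.1973 0.009 ]
[0.4803 0.1179 0.009 ]
[0.4905 0.0386 0.009 ]
[ 0.5006 -0.0408  0.009 ]
```

```bash
python3 - <<'E'
from h import *
go([.50,.15,.26],97.3)
E
```

```text
pos [0.1874 0.6218 0.2305] yaw 163.22 dp [-0.5443 -0.4519 -0.0361] twist -0.732469810288928
```

>>> {"api": "apply_moves", "payload": {
  "claw": [1, 1, 1, 1, 1, 1, 1, 1, 1, 1, 1, 1],
  "dp": [
    [-0.03, -0.025, -0.002],
    [-0.08, -0.066, -0.005],
    [-0.13, -0.108, -0.009],
    [-0.18, -0.15, -0.012],
    [-0.23, -0.19, -0.015],
    [-0.28, -0.232, -0.018],
    [-0.33, -0.274, -0.022],
    [-0.38, -0.315, -0.025],
    [-0.43, -0.357, -0.028],
    [-0.48, -0.4, -0.032],
    [-0.52, -0.432, -0.035],
    [-0.544, -0.452, -0.036]
  ],
  "twist": [0.05, 0.12, 0.19, 0.26, 0.33, 0.4, 0.47, 0.54, 0.61, 0.67, 0.71, 0.73],
  "squeeze": 40
}}

```text
clock: 1.6
ee_pos: [0.5009, 0.1481, 0.2601]
orientation: [180.0, 0.0, 97.3]
ft_force: [-0.2, -0.0, -1.2]
opening: 1.001
gripper_force: 0.0
```

```bash
sed -i 's/t=None if yaw is None else (/t=None if yaw is None else -(/' h.py; python3 - <<'E'
from h import *
print(env.get_state()["clock"],env.get_state()["q"].round(1))
go([.55,-.30,.26],57.3)
E
```

```text
1.6 [-35.6  24.9  23.1 105.6 -12.1  51.9   0.3]
pos [0.5009 0.1481 0.2601] yaw 97.29 dp [-0.5634 -0.0102  0.0006] twist 0.44432321620118104
```

```bash
python3 - <<'E'
from h import *
pose=wpose();im=env.snapshot("wrist");cv2.imwrite("pics/w1.png",im)
g=cv2.inRange(im,(0,0,0),(60,60,60))
n,_,st,ce=cv2.connectedComponentsWithStats(g)
for i in range(1,n):
    if st[i,4]>800: print(st[i],ce[i].round(1),wpx(*ce[i],.009,pose).round(4))
E
```

```text
[ 214  100   41   42 1121] [233.8 118.7] [0.4709 0.2002 0.009 ]
[    0   217   512   167 46790] [279.7 327.7] [ 0.5862 -0.1337  0.009 ]
```

>>> {"api": "apply_moves", "payload": {
  "claw": [1, 1, 1, 1, 1, 1, 1, 1, 1, 1, 1, 1],
  "dp": [
    [-0.03, -0.001, 0],
    [-0.08, -0.002, 0],
    [-0.13, -0.003, 0],
    [-0.18, -0.004, 0],
    [-0.23, -0.005, 0],
    [-0.28, -0.006, 0],
    [-0.33, -0.007, 0],
    [-0.39, -0.008, 0],
    [-0.45, -0.009, 0],
    [-0.5, -0.01, 0],
    [-0.54, -0.01, 0],
    [-0.563, -0.01, 0]
  ],
  "twist": [0.02, 0.06, 0.1, 0.14, 0.18, 0.22, 0.26, 0.3, 0.34, 0.38, 0.42, 0.444]
}}

```text
clock: 3.15
ee_pos: [0.55, -0.2985, 0.2598]
orientation: [-179.9, 0.0, 57.4]
ft_force: [0.2, 0.5, -0.4]
opening: 1.001
gripper_force: 0.0
```

```bash
python3 - <<'E'
from h import *
s=env.get_state();print(s["q"].round(1),s["ee_pos"],s["orientation"])
im=env.snapshot("wrist");cv2.imwrite("pics/w2.png",im)
cv2.imwrite("pics/w2b.png",cv2.resize(im,(800,600),interpolation=cv2.INTER_CUBIC))
E
```

```text
[  6.3  35.9  33.5  89.6 -21.7  61.1  12.8] [ 0.54999274 -0.29854523  0.25977398] [-1.79947560e+02  2.79741418e-02  5.73840117e+01]
```

View pics/w2b.png

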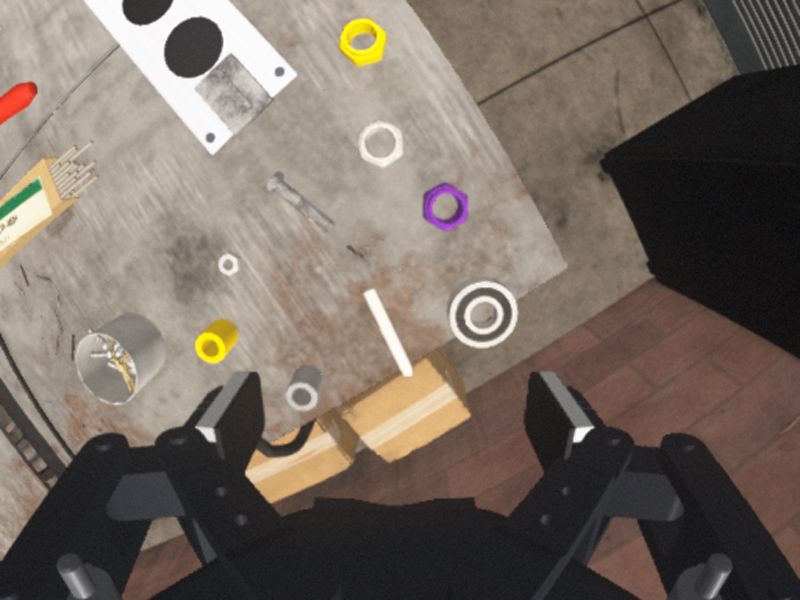

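```bash
python3 - <<'E'
from h import *
im=cv2.imread("pics/w2.png")
pose=(np.array([.54999,-.29855,.25977]),Rn.from_euler("xyz",[-179.95,.03,57.384],degrees=True).as_matrix())
for n,u,v,z in[("bearing",484,314,.018),("union",381,143,.026),("hex",229,264,.01),("sleeve",302,396,.04),("purple",446,206,.026),("chalk",373,292,.004),("chalk",407,372,.004)]:
    print(n,wpx((u+.5)/1.5625-.5,(v+.5)/1.5625-.5,z,pose).round(4))
f=lambda x0,y0:cv2.resize(im[y0:y0+40,x0:x0+40],(400,400),interpolation=cv2.INTER_CUBIC)
cv2.imwrite("pics/c3.png",np.hstack([f(224,72),f(126,149)]))
E
```

```text
bearing [ 0.5882 -0.387   0.018 ]
union [ 0.5911 -0.2163  0.026 ]
hex [ 0.4204 -0.227   0.01  ]
sleeve [ 0.415  -0.3588  0.04  ]
purple [ 0.6079 -0.2875  0.026 ]
chalk [ 0.5145 -0.3205  0.004 ]
chalk [ 0.4984 -0.4029  0.004 ]
```

View pics/c3.png

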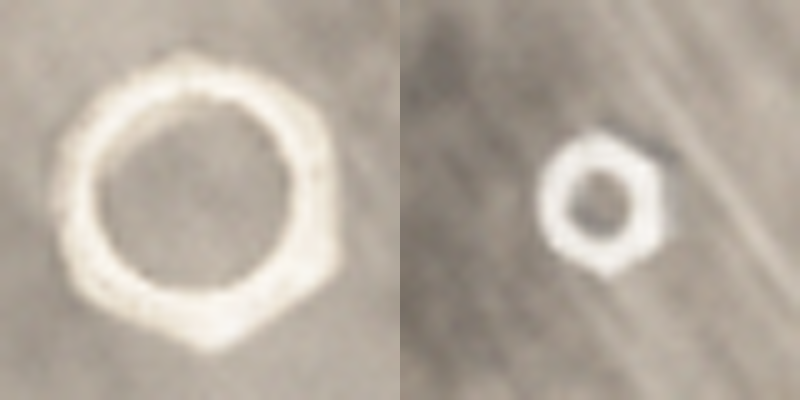

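The measurements agree within 3 mm across both cameras. The hex nut's flats lie at about yaw 60 and the union nut's at about yaw 62. I'm starting with the bearing, at yaw 57.

```bash
python3 - <<'E'
from h import *
go([.5876,-.387,.10]); go([.5876,-.387,-.002])
E
```

```text
pos [ 0.55   -0.3007  0.2599] yaw 57.25 dp [-0.0648  0.0977  0.2001] twist None
pos [ 0.55   -0.3007  0.2599] yaw 57.25 dp [-0.0645  0.0976  0.3276] twist None
```

>>> {"api": "apply_moves", "payload": {
  "claw": [1, 1, 1, 1, 1, 1, 1, 1, 1, 1, 1, 1],
  "dp": [
    [-0.015, 0.024, 0.04],
    [-0.04, 0.06, 0.09],
    [-0.06, 0.09, 0.14],
    [-0.065, 0.098, 0.19],
    [-0.065, 0.098, 0.225],
    [-0.065, 0.098, 0.25],
    [-0.065, 0.098, 0.275],
    [-0.065, 0.098, 0.295],
    [-0.065, 0.098, 0.31],
    [-0.065, 0.098, 0.32],
    [-0.065, 0.098, 0.326],
    [-0.065, 0.098, 0.3275]
  ],
  "twist": [0, 0, 0, 0, 0, 0, 0, 0, 0, 0, 0, 0]
}}

```text
clock: 4.7
ee_pos: [0.5892, -0.3831, -0.0019]
orientation: [180.0, 0.0, 57.6]
ft_force: [-0.1, -0.5, 0.2]
opening: 1.001
gripper_force: 0.0
```

>>> {"api": "apply_moves", "payload": {
  "claw": [0.4, 0.2, 0.2, 0.2, 0.2, 0.2],
  "dp": [
    [0, 0, 0],
    [0, 0, 0],
    [0, 0, 0],
    [0, 0, 0],
    [0, 0, 0],
    [0, 0, 0]
  ],
  "twist": [0, 0, 0, 0, 0, 0],
  "squeeze": 50
}}

```text
clock: 5.45
ee_pos: [0.5895, -0.3833, -0.0008]
orientation: [179.9, -0.0, 57.6]
ft_force: [-0.6, 1.0, 5.9]
opening: 0.698
gripper_force: 54.4
```

```bash
python3 - <<'E'
from h import *
for i in range(4):
    s=env.get_state();print(s["ee_pos"].round(5),s["q"].round(3),s["dq"].round(2));im=env.snapshot("wrist")
s=env.get_state();print(s["ee_pos"].round(5),s["orientation"],s["opening"])
cv2.imwrite("pics/w3.png",cv2.resize(im[150:384],None,fx=1.5,fy=1.5))
E
```

```text
[ 0.58952 -0.38328 -0.00083] [ 18.01   58.749  24.1    85.789 -31.316  42.204  22.88 ] [ 0.06 -0.04  0.05  0.01 -0.02  0.02  0.04]
[ 0.58949 -0.38323 -0.00086] [ 18.007  58.75   24.1    85.791 -31.314  42.208  22.878] [ 0.    0.01 -0.    0.06  0.01 -0.03 -0.08]
[ 0.58951 -0.38328 -0.00086] [ 18.008  58.751  24.102  85.788 -31.315  42.205  22.877] [ 0.    0.08 -0.07  0.06  0.05 -0.1  -0.11]
[ 0.58951 -0.38324 -0.00084] [ 18.008  58.749  24.1    85.792 -31.317  42.205  22.88 ] [ 0.02  0.02  0.02 -0.07  0.07 -0.03 -0.07]
[ 0.5895  -0.38325 -0.00085] [ 1.79947668e+02 -5.15120014e-03  5.75673511e+01] 0.6961423078019436
```

View pics/w3.png

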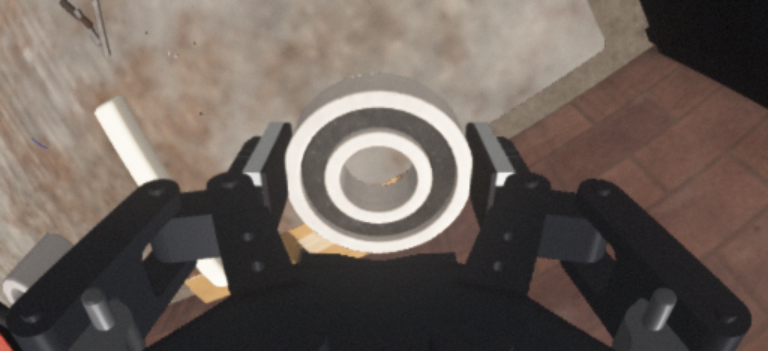

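The bearing is held between the pads. Its ring centre is at crop (379,171), which is (252.5,263.5) in the full picture.

```bash
python3 - <<'E'
from h import *
p=wpose();b=wpx(252.5,263.5,.018,p);print(b.round(4),(p[1].T@(b-p[0])).round(4))
go([p[0][0],p[0][1],.10])
E
```

```text
[ 0.5897 -0.3847  0.018 ] [-0.0011  0.0009 -0.0189]
pos [ 0.5895 -0.3833 -0.0009] yaw 57.57 dp [ 0.000e+00  1.000e-04 -1.261e-01] twist None
```

>>> {"api": "apply_moves", "payload": {
  "claw": [0.2, 0.2, 0.2, 0.2, 0.2, 0.2],
  "dp": [
    [0, 0, -0.01],
    [0, 0, -0.04],
    [0, 0, -0.08],
    [0, 0, -0.11],
    [0, 0, -0.125],
    [0, 0, -0.125]
  ],
  "twist": [0, 0, 0, 0, 0, 0]
}}

```text
clock: 6.4
ee_pos: [0.5897, -0.3833, 0.0994]
orientation: [179.9, -0.0, 57.6]
ft_force: [0.0, -0.1, -3.1]
opening: 0.701
gripper_force: 54.9
```

```bash
python3 - <<'E'
from h import *
go([.471,.198,.10],97.3);s=env.get_state();print(s["opening"],s["gripper_force"])
E
```

```text
pos [ 0.5897 -0.3833  0.0994] yaw 57.57 dp [ 0.5337 -0.5149 -0.0017] twist -0.4414682009753717
0.7006751546210847 54.916729446363206
```

>>> {"api": "apply_moves", "payload": {
  "claw": [0.2, 0.2, 0.2, 0.2, 0.2, 0.2, 0.2, 0.2, 0.2, 0.2, 0.2, 0.2],
  "dp": [
    [0.015, -0.0145, 0],
    [0.05, -0.048, 0],
    [0.1, -0.0965, 0],
    [0.15, -0.145, 0],
    [0.2, -0.193, 0],
    [0.25, -0.241, 0],
    [0.3, -0.289, 0],
    [0.35, -0.338, 0],
    [0.4, -0.386, 0],
    [0.45, -0.434, 0],
    [0.5, -0.482, 0],
    [0.52, -0.502, 0]
  ],
  "twist": [-0.02, -0.06, -0.1, -0.14, -0.18, -0.22, -0.26, -0.3, -0.34, -0.38, -0.42, -0.441]
}}

```text
clock: 7.9
ee_pos: [0.4714, 0.1877, 0.0972]
orientation: [-179.9, -0.1, 97.7]
ft_force: [0.8, -0.6, -2.5]
opening: 0.694
gripper_force: 54.9
```

```bash
python3 - <<'E'
from h import *
go([.471,.198,.10],97.3)
pose=wpose();im=env.snapshot("wrist");cv2.imwrite("pics/w4.png",cv2.resize(im,(800,600)))
go([.471,.198,.10],97.3)
E
```

```text
pos [0.4714 0.1877 0.0972] yaw 97.65 dp [ 0.0128  0.0012 -0.0035] twist 0.003895400542463613
pos [0.4709 0.1899 0.0971] yaw 97.82 dp [ 0.01    0.0015 -0.0036] twist 0.005740086892385913
```

View pics/w4.png

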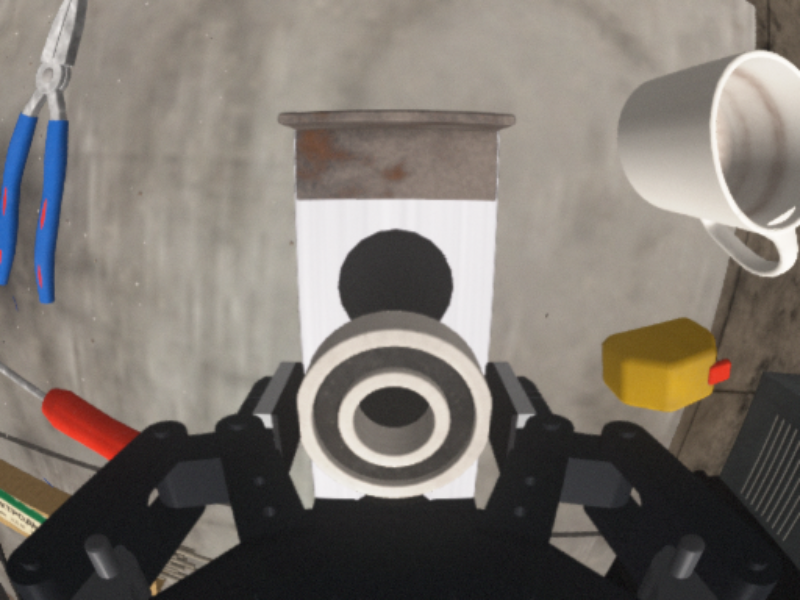

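Pad_1 shows its left edge at x=339, right edge at 452 and top at y=229, so its centre is near (396,285).

```bash
python3 - <<'E'
from h import *
p=(np.array([.4714,.1877,.0972]),wpose()[1])
for u,v in[(339,285),(452,285),(396,229),(396,285),(298,200),(497,200)]:print(u,v,wpx((u+.5)/1.5625-.5,(v+.5)/1.5625-.5,.009 if v!=200 else .006,p).round(4))
E
```

```text
339 285 [0.4422 0.195  0.009 ]
452 285 [0.4999 0.2029 0.009 ]
396 229 [0.4673 0.2275 0.009 ]
396 285 [0.4713 0.1989 0.009 ]
298 200 [0.416  0.2357 0.006 ]
497 200 [0.5162 0.2496 0.006 ]
```

```bash
python3 - <<'E'
from h import *
go([.471,.1993,.02],97.4)
E
```

```text
pos [0.4709 0.1899 0.0971] yaw 97.82 dp [0.0113 0.002  0.0964] twist 0.004628975781274549
```

>>> {"api": "apply_moves", "payload": {
  "claw": [0.2, 0.2, 0.2, 0.2, 0.2, 0.2, 0.2],
  "dp": [
    [0.006, 0.001, 0.01],
    [0.011, 0.002, 0.035],
    [0.011, 0.002, 0.06],
    [0.011, 0.002, 0.08],
    [0.011, 0.002, 0.092],
    [0.011, 0.002, 0.096],
    [0.011, 0.002, 0.096]
  ],
  "twist": [0.004, 0.004, 0.004, 0.004, 0.004, 0.004, 0.004]
}}

```text
clock: 8.82
ee_pos: [0.4741, 0.1923, 0.0214]
orientation: [180.0, -0.0, 96.9]
ft_force: [-1.3, 0.4, -2.4]
opening: 0.702
gripper_force: 54.9
```

```bash
python3 - <<'E'
from h import *
go([.471,.1993,.0085],97.4)
E
```

```text
pos [0.4741 0.1923 0.0214] yaw 96.87 dp [ 0.0091 -0.0028  0.0161] twist -0.005888116264054588
```

>>> {"api": "apply_moves", "payload": {
  "claw": [0.2, 0.2, 0.2],
  "dp": [
    [0.005, -0.0015, 0.002],
    [0.009, -0.003, 0.004],
    [0.009, -0.003, 0.005]
  ],
  "twist": [0, 0, 0]
}}

```text
clock: 9.2
ee_pos: [0.4703, 0.2001, 0.0174]
orientation: [180.0, -0.0, 97.0]
ft_force: [0.7, -0.7, -2.8]
opening: 0.699
gripper_force: 54.9
```

```bash
python3 - <<'E'
from h import *
go([.471,.1993,.0085],97.4)
E
```

```text
pos [0.4703 0.2001 0.0174] yaw 96.96 dp [-0.001   0.0007  0.0111] twist -0.004931910203217172
```

>>> {"api": "apply_moves", "payload": {
  "claw": [0.2, 0.2, 0.2, 0.2],
  "dp": [
    [0, 0, 0.004],
    [0, 0, 0.008],
    [0, 0, 0.011],
    [0, 0, 0.011]
  ],
  "twist": [0, 0, 0, 0]
}}

```text
clock: 9.7
ee_pos: [0.4706, 0.1992, 0.0083]
orientation: [-180.0, 0.0, 96.9]
ft_force: [-0.3, 0.3, -2.6]
opening: 0.698
gripper_force: 54.9
```

>>> {"api": "apply_moves", "payload": {
  "claw": [0.2, 0.2, 0.2],
  "dp": [
    [0, 0, 0.001],
    [0, 0, 0.002],
    [0, 0, 0.002]
  ],
  "twist": [0, 0, 0]
}}

```text
clock: 10.07
ee_pos: [0.4706, 0.1992, 0.008]
orientation: [180.0, -0.0, 96.9]
ft_force: [-2.2, -0.9, 10.6]
opening: 0.696
gripper_force: 56.3
```

>>> {"api": "apply_moves", "payload": {
  "claw": [0.6, 1, 1, 1, 1, 1, 1, 1],
  "dp": [
    [0, 0, -0.001],
    [0, 0, -0.001],
    [0, 0, -0.001],
    [0, 0, -0.02],
    [0, 0, -0.06],
    [0, 0, -0.1],
    [0, 0, -0.13],
    [0, 0, -0.13]
  ],
  "twist": [0, 0, 0, 0, 0, 0, 0, 0]
}}

```text
clock: 11.08
ee_pos: [0.4719, 0.1999, 0.1133]
orientation: [179.8, -0.1, 96.9]
ft_force: [0.6, 0.0, -0.8]
opening: 0.999
gripper_force: 0.0
```

```bash
python3 - <<'E'
from h import *
p=wpose();im=env.snapshot("wrist");cv2.imwrite("pics/w5.png",cv2.resize(im,(800,600)))
go([.59,-.2163,.12],62.5)
E
```

```text
pos [0.471  0.1997 0.1121] yaw 96.91 dp [-0.5342  0.0851 -0.0102] twist 0.3823561728451902
```

View pics/w5.png

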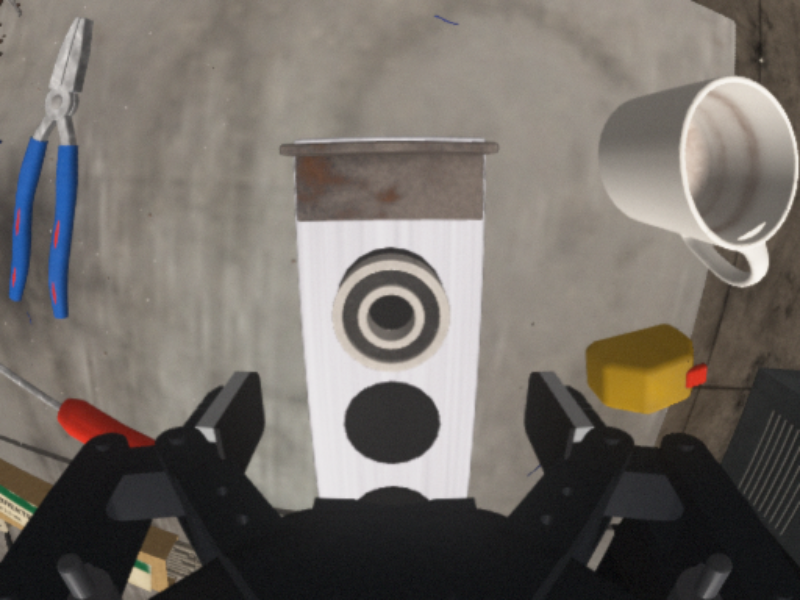

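The bearing sits on pad_1 with its ring centre at (391,313). Pad_2 is centred at (392,422).

```bash
python3 - <<'E'
from h import *
p=(np.array([.4719,.1999,.1133]),Rn.from_euler("xyz",[179.8,-.1,96.9],degrees=True).as_matrix())
for u,v,z in[(391,313,.027),(392,422,.009),(345,422,.009),(439,422,.009),(392,382,.009),(392,463,.009)]:print(wpx((u+.5)/1.5625-.5,(v+.5)/1.5625-.5,z,p).round(4))
E
```

```text
[0.4717 0.1964 0.027 ]
[0.4812 0.121  0.009 ]
[0.4525 0.1172 0.009 ]
[0.51   0.1241 0.009 ]
[0.4779 0.1484 0.009 ]
[0.4849 0.0897 0.009 ]
```

>>> {"api": "apply_moves", "payload": {
  "claw": [0.7, 0.5, 0.5, 0.5, 0.5, 0.5, 0.5, 0.5, 0.5, 0.5, 0.5, 0.5],
  "dp": [
    [-0.03, 0.005, -0.001],
    [-0.08, 0.013, -0.002],
    [-0.13, 0.021, -0.003],
    [-0.19, 0.03, -0.004],
    [-0.25, 0.04, -0.005],
    [-0.31, 0.05, -0.006],
    [-0.37, 0.06, -0.007],
    [-0.43, 0.069, -0.008],
    [-0.48, 0.077, -0.009],
    [-0.52, 0.083, -0.01],
    [-0.534, 0.085, -0.01],
    [-0.534, 0.085, -0.01]
  ],
  "twist": [0.02, 0.06, 0.1, 0.14, 0.18, 0.22, 0.26, 0.3, 0.34, 0.37, 0.382, 0.382]
}}

```text
clock: 12.62
ee_pos: [0.5887, -0.2163, 0.118]
orientation: [-179.9, -0.0, 62.5]
ft_force: [-0.3, 0.1, 0.2]
opening: 0.749
gripper_force: 0.0
```

```bash
python3 - <<'E'
from h import *
im=env.snapshot("wrist");p=wpose();im=env.snapshot("wrist");cv2.imwrite("pics/w6.png",cv2.resize(im,(800,600)))
print(p[0],env.get_state()["orientation"])
E
```

```text
[ 0.58883499 -0.21496639  0.11808535] [-1.79872390e+02 -7.15153271e-02  6.26338869e+01]
```

View pics/w6.png

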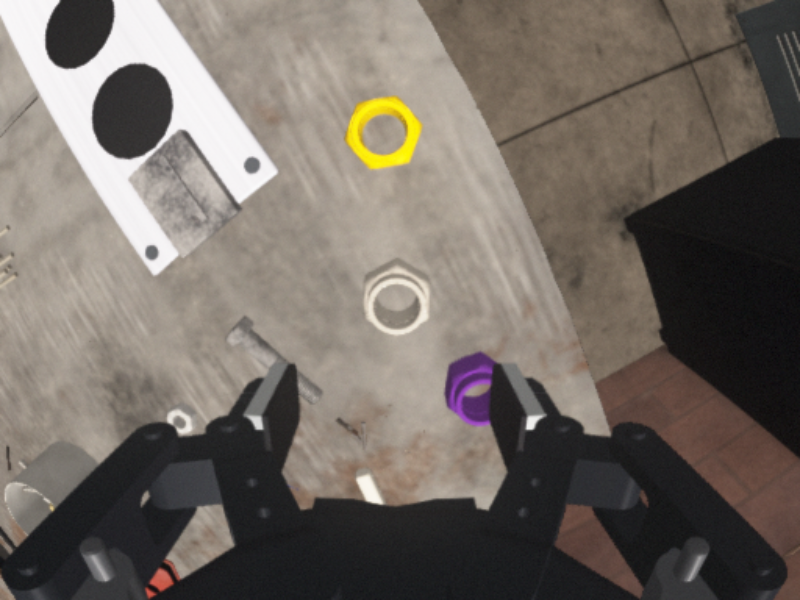

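The union nut's collar centre is at (397,305), with its flats roughly square to the image x axis.

```bash
python3 - <<'E'
from h import *
p=wpose()
q=wpx((397+.5)/1.5625-.5,(305+.5)/1.5625-.5,.031,p);print(q)
go([.5895,-.2163,.005])
go([q[0],q[1],.005])
q=wpx((477+.5)/1.5625-.5,(390+.5)/1.5625-.5,.026,p);print(q)
E
```

```text
[ 0.59138175 -0.21443853  0.031     ]
pos [ 0.589  -0.2144  0.1183] yaw 62.63 dp [-0.002   0.0019  0.1416] twist None
pos [ 0.589  -0.2144  0.1183] yaw 62.63 dp [0.0012 0.003  0.1416] twist None
[ 0.60805532 -0.28187855  0.026     ]
```

>>> {"api": "apply_moves", "payload": {
  "claw": [0.5, 0.5, 0.5, 0.5, 0.5, 0.5, 0.5, 0.5],
  "dp": [
    [0, 0.002, 0.01],
    [0, 0.0025, 0.04],
    [0, 0.0025, 0.075],
    [0, 0.0025, 0.105],
    [0, 0.0025, 0.125],
    [0, 0.0025, 0.138],
    [0, 0.0025, 0.143],
    [0, 0.0025, 0.143]
  ],
  "twist": [0, 0, 0, 0, 0, 0, 0, 0]
}}

```text
clock: 13.72
ee_pos: [0.5914, -0.2176, 0.0047]
orientation: [180.0, -0.0, 62.5]
ft_force: [-0.1, -0.4, 0.5]
opening: 0.746
gripper_force: 0.0
```

>>> {"api": "apply_moves", "payload": {
  "claw": [0.2, -0.1, -0.3, -0.3, -0.3, -0.3, -0.3],
  "dp": [
    [0, 0, 0],
    [0, 0, 0],
    [0, 0, 0],
    [0, 0, 0],
    [0, 0, 0],
    [0, 0, 0],
    [0, 0, 0]
  ],
  "twist": [0, 0, 0, 0, 0, 0, 0],
  "squeeze": 40
}}

```text
clock: 14.6
ee_pos: [0.5914, -0.2176, 0.0052]
orientation: [180.0, -0.0, 62.5]
ft_force: [-1.7, 0.7, 5.7]
opening: 0.401
gripper_force: 41.2
```

```bash
python3 - <<'E'
from h import *
im=env.snapshot("wrist");s=env.get_state();print(s["ee_pos"],s["orientation"],s["opening"])
cv2.imwrite("pics/w7.png",cv2.resize(im[220:330,170:340],None,fx=4,fy=4))
E
```

```text
[ 0.59138093 -0.21767721  0.00518505] [ 1.79968874e+02 -1.75991069e-02  6.25096469e+01] 0.40728006588524035
```

View pics/w7.png

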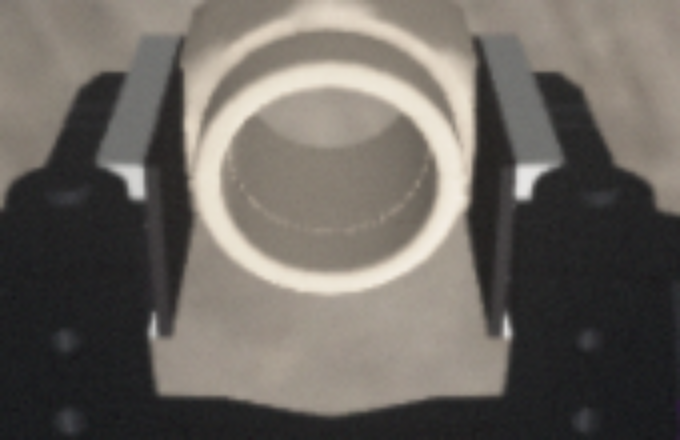

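The nut is gripped on its flats. The collar ring's centre is at crop (330,178), which is (252.4,264.3) in the full picture.

```bash
python3 - <<'E'
from h import *
p=wpose();b=wpx(252.4,264.3,.031,p);print(b.round(4),(p[1].T@(b-p[0])).round(4))
E
```

```text
[ 0.5932 -0.2159  0.031 ] [ 0.0024  0.0009 -0.0258]
```

>>> {"api": "apply_moves", "payload": {
  "claw": [-0.3, -0.3, -0.3, -0.3, -0.3, -0.3],
  "dp": [
    [0, 0, -0.01],
    [0, 0, -0.04],
    [0, 0, -0.08],
    [0, 0, -0.11],
    [0, 0, -0.12],
    [0, 0, -0.12]
  ],
  "twist": [0, 0, 0, 0, 0, 0]
}}

```text
clock: 15.4
ee_pos: [0.5912, -0.2174, 0.1005]
orientation: [180.0, -0.0, 62.5]
ft_force: [0.5, 0.5, -1.7]
opening: 0.404
gripper_force: 40.6
```

```bash
python3 - <<'E'
from h import *
go([.481,.120,.10],97.4)
E
```

```text
pos [ 0.5912 -0.2174  0.1005] yaw 62.52 dp [ 0.3106 -0.3169  0.0006] twist -0.38751456529226247
```

>>> {"api": "apply_moves", "payload": {
  "claw": [-0.3, -0.3, -0.3, -0.3, -0.3, -0.3, -0.3, -0.3, -0.3, -0.3, -0.3, -0.3],
  "dp": [
    [0.015, -0.015, 0],
    [0.045, -0.046, 0],
    [0.08, -0.082, 0],
    [0.12, -0.122, 0],
    [0.16, -0.163, 0],
    [0.2, -0.204, 0],
    [0.235, -0.24, 0],
    [0.265, -0.27, 0],
    [0.29, -0.296, 0],
    [0.305, -0.312, 0],
    [0.308, -0.317, 0],
    [0.308, -0.317, 0]
  ],
  "twist": [-0.02, -0.06, -0.1, -0.14, -0.18, -0.22, -0.26, -0.3, -0.34, -0.37, -0.3875, -0.3875]
}}

```text
clock: 16.9
ee_pos: [0.4799, 0.1174, 0.1004]
orientation: [-180.0, 0.0, 97.4]
ft_force: [1.1, -0.9, -1.6]
opening: 0.404
gripper_force: 40.5
```

```bash
python3 - <<'E'
from h import *
go([.4815,.1171,.025],97.4)
E
```

```text
pos [0.4799 0.1174 0.1004] yaw 97.36 dp [-0.0006  0.002   0.0943] twist -0.0004658224894522315
```

>>> {"api": "apply_moves", "payload": {
  "claw": [-0.3, -0.3, -0.3, -0.3, -0.3, -0.3, -0.3],
  "dp": [
    [0, 0.001, 0.01],
    [0, 0.002, 0.035],
    [0, 0.002, 0.06],
    [0, 0.002, 0.08],
    [0, 0.002, 0.09],
    [0, 0.002, 0.094],
    [0, 0.002, 0.094]
  ],
  "twist": [0, 0, 0, 0, 0, 0, 0]
}}

```text
clock: 17.77
ee_pos: [0.4817, 0.1182, 0.0254]
orientation: [180.0, -0.0, 97.4]
ft_force: [-0.3, -0.9, -1.3]
opening: 0.409
gripper_force: 40.5
```

```bash
python3 - <<'E'
from h import *
go([.4815,.1171,.0145],97.4)
E
```

```text
pos [0.4817 0.1182 0.0254] yaw 97.38 dp [-0.0014 -0.0004  0.0136] twist -0.00019696341870264355
```

>>> {"api": "apply_moves", "payload": {
  "claw": [-0.3, -0.3, -0.3, -0.3],
  "dp": [
    [-0.0015, 0, 0.005],
    [-0.0015, 0, 0.01],
    [-0.0015, 0, 0.014],
    [-0.0015, 0, 0.0145]
  ],
  "twist": [0, 0, 0, 0]
}}

```text
clock: 18.27
ee_pos: [0.4817, 0.1172, 0.0141]
orientation: [180.0, -0.0, 97.4]
ft_force: [-1.3, -0.0, 9.6]
opening: 0.407
gripper_force: 41.6
```

Contact, at the expected height. I'm releasing the union nut and lifting clear.

>>> {"api": "apply_moves", "payload": {
  "claw": [0, 0.3, 0.5, 0.5, 0.5, 0.5, 0.5, 0.5],
  "dp": [
    [0, 0, -0.001],
    [0, 0, -0.001],
    [0, 0, -0.001],
    [0, 0, -0.02],
    [0, 0, -0.06],
    [0, 0, -0.1],
    [0, 0, -0.13],
    [0, 0, -0.13]
  ],
  "twist": [0, 0, 0, 0, 0, 0, 0, 0]
}}

```text
clock: 19.27
ee_pos: [0.483, 0.1175, 0.12]
orientation: [179.7, -0.0, 97.4]
ft_force: [-0.1, -0.1, -0.4]
opening: 0.748
gripper_force: 0.0
```

```bash
python3 - <<'E'
from h import *
im=env.snapshot("wrist");p=wpose();im=env.snapshot("wrist");cv2.imwrite("pics/w8.png",cv2.resize(im,(800,600)))
s=env.get_state();print(s["ee_pos"].round(4),s["orientation"].round(2))
go([.4135,-.3588,.14],33)
print(s["q"].round(1))
E
```

```text
[0.4815 0.1173 0.1181] [ 1.7997e+02 -2.0000e-02  9.7410e+01]
pos [0.4815 0.1173 0.1181] yaw 97.41 dp [-0.5792 -0.1611 -0.0277] twist 0.7156466185749302
[-32.   35.6  22.4 117.8 -25.4  31.2  16. ]
```

View pics/w8.png

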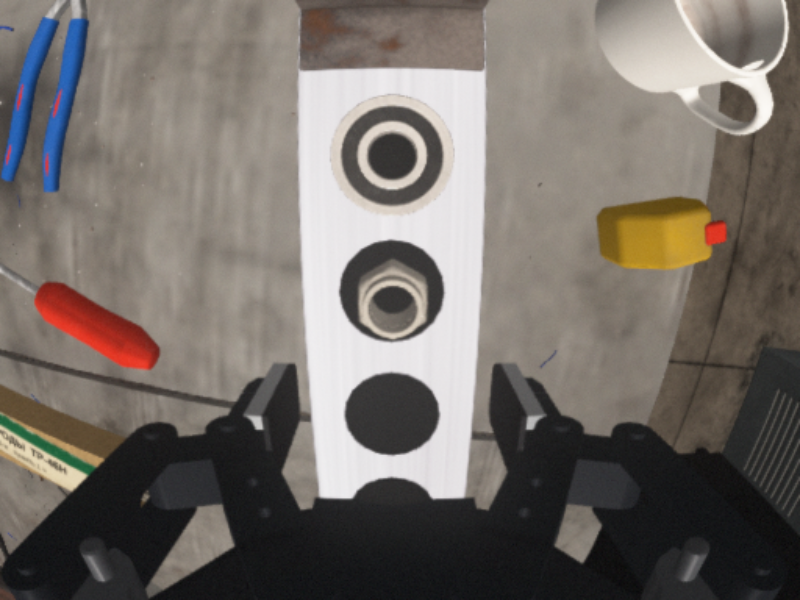

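```bash
python3 - <<'E'
from h import *
p=wpose()
for n,u,v,z in[("bearing",392,155,.027),("union",393,309,.04),("pad2",391.5,290,.009),("p2l",340,290,.009),("p2r",443,290,.009),("p2t",392,240,.009),("p2b",392,341,.009),("pad3",392,413,.009),("p3t",392,372,.009),("p3b",392,455,.009)]:print(n,wpx((u+.5)/1.5625-.5,(v+.5)/1.5625-.5,z,p).round(4))
E
```

```text
bearing [0.4713 0.1935 0.027 ]
union [0.4815 0.1185 0.04  ]
pad2 [0.4805 0.12   0.009 ]
p2l [0.4517 0.1163 0.009 ]
p2r [0.5092 0.1237 0.009 ]
p2t [0.4771 0.1481 0.009 ]
p2b [0.4846 0.0896 0.009 ]
pad3 [0.4907 0.0419 0.009 ]
p3t [0.4872 0.07   0.009 ]
p3b [0.4948 0.01   0.009 ]
```

```bash
python3 - <<'E'
from h import *
go([.4138,-.359,.13],50)
E
```

```text
pos [0.4815 0.1173 0.1181] yaw 97.41 dp [-0.5795 -0.1607 -0.0152] twist 0.5267577296860414
```

>>> {"api": "apply_moves", "payload": {
  "claw": [0.5, 0.5, 0.5, 0.5, 0.5, 0.5, 0.5, 0.5, 0.5, 0.5, 0.5, 0.5],
  "dp": [
    [-0.03, -0.008, -0.004],
    [-0.09, -0.025, -0.015],
    [-0.15, -0.042, -0.015],
    [-0.21, -0.058, -0.015],
    [-0.27, -0.075, -0.015],
    [-0.33, -0.092, -0.015],
    [-0.39, -0.108, -0.015],
    [-0.45, -0.125, -0.015],
    [-0.51, -0.142, -0.015],
    [-0.56, -0.156, -0.015],
    [-0.579, -0.161, -0.015],
    [-0.579, -0.161, -0.015]
  ],
  "twist": [0.03, 0.08, 0.13, 0.18, 0.23, 0.28, 0.33, 0.38, 0.43, 0.48, 0.527, 0.527]
}}

```text
clock: 20.88
ee_pos: [0.4129, -0.3586, 0.1289]
orientation: [-179.9, 0.0, 49.9]
ft_force: [-0.7, 0.3, -0.0]
opening: 0.747
gripper_force: 0.0
```

```bash
python3 - <<'E'
from h import *
im=env.snapshot("wrist");p=wpose();im=env.snapshot("wrist");t=env.snapshot("top")
s=env.get_state();print(s["ee_pos"].round(4),s["orientation"].round(2))
a=cv2.resize(im,(512,384));b=cv2.resize(t[170:240,135:305],None,fx=3.6,fy=3.6,interpolation=cv2.INTER_CUBIC)
c=np.zeros((584,700,3),np.uint8);c[:252,:612]=b;c[252:552,:400]=cv2.resize(im,(400,300))
c[252:552,400:]=im[190-40:340+0-40,180:330].repeat(2,0).repeat(2,1)
cv2.imwrite("pics/w9.png",c)
E
```

```text
[ 0.414  -0.3564  0.1291] [-1.7987e+02 -9.0000e-02  5.0140e+01]
```

View pics/w9.png

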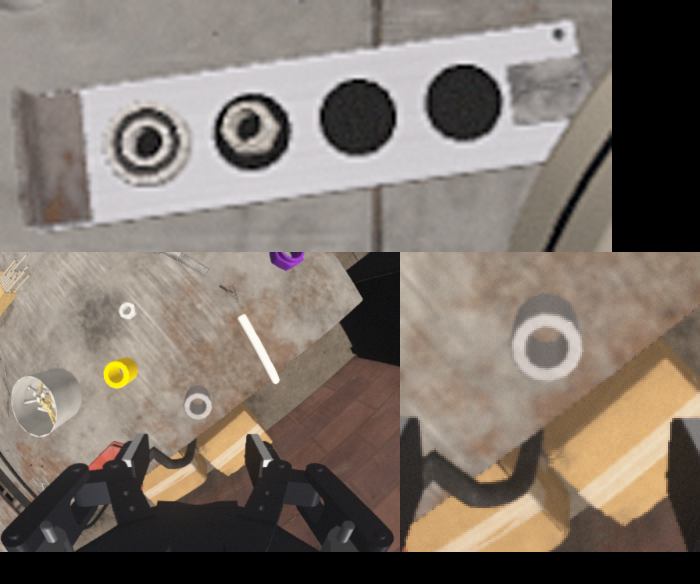

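The bearing and union nut sit centred, with the bearing at (148,143) and the union's collar at (247,126). The sleeve's top ring is at panel (546,347), which is wrist pixel (253,197.5).

```bash
python3 - <<'E'
from h import *
for u,v,z in[(148,143,.027),(247,126,.04)]:print(px("top",135+(u+.5)/3.6-.5,170+(v+.5)/3.6-.5,z).round(4))
q=wpx(253,197.5,.04,wpose());print(q)
go([q[0],q[1],.01]);go([.4138,-.359,.01])
E
```

```text
[0.4699 0.1916 0.027 ]
[0.4797 0.1167 0.04  ]
[ 0.41413941 -0.35831586  0.04      ]
pos [ 0.414  -0.3564  0.1291] yaw 50.14 dp [-0.002   0.0021  0.1489] twist None
pos [ 0.414  -0.3564  0.1291] yaw 50.14 dp [-0.0029  0.0023  0.1489] twist None
```

Both cameras put the bearing about 5 mm short of pad_1's centre, towards pad_2, so I'll mend that at the end. Now I pick up the sleeve.

>>> {"api": "apply_moves", "payload": {
  "claw": [0.5, 0.5, 0.5, 0.5, 0.5, 0.5, 0.5, 0.5],
  "dp": [
    [-0.001, 0.001, 0.01],
    [-0.0025, 0.002, 0.04],
    [-0.0025, 0.002, 0.075],
    [-0.0025, 0.002, 0.105],
    [-0.0025, 0.002, 0.13],
    [-0.0025, 0.002, 0.145],
    [-0.0025, 0.002, 0.149],
    [-0.0025, 0.002, 0.149]
  ],
  "twist": [0, 0, 0, 0, 0, 0, 0, 0]
}}

```text
clock: 22.02
ee_pos: [0.4136, -0.3614, 0.0107]
orientation: [180.0, -0.0, 50.0]
ft_force: [-0.6, 0.2, 0.1]
opening: 0.748
gripper_force: 0.0
```

>>> {"api": "apply_moves", "payload": {
  "claw": [0.2, -0.1, -0.4, -0.4, -0.4, -0.4, -0.4],
  "dp": [
    [0, 0, 0],
    [0, 0, 0],
    [0, 0, 0],
    [0, 0, 0],
    [0, 0, 0],
    [0, 0, 0],
    [0, 0, 0]
  ],
  "twist": [0, 0, 0, 0, 0, 0, 0]
}}

```text
clock: 22.9
ee_pos: [0.4137, -0.3615, 0.0111]
orientation: [180.0, -0.0, 50.0]
ft_force: [-0.6, 1.3, 6.9]
opening: 0.332
gripper_force: 39.2
```

```bash
python3 - <<'E'
from h import *
im=env.snapshot("wrist");s=env.get_state();print(s["ee_pos"],s["orientation"],s["opening"])
cv2.imwrite("pics/w10.png",cv2.resize(im[220:330,170:340],None,fx=4,fy=4))
E
```

```text
[ 0.41366124 -0.36150893  0.01104004] [ 1.79963710e+02 -1.87115523e-02  4.99557915e+01] 0.32896441630627676
```

View pics/w10.png

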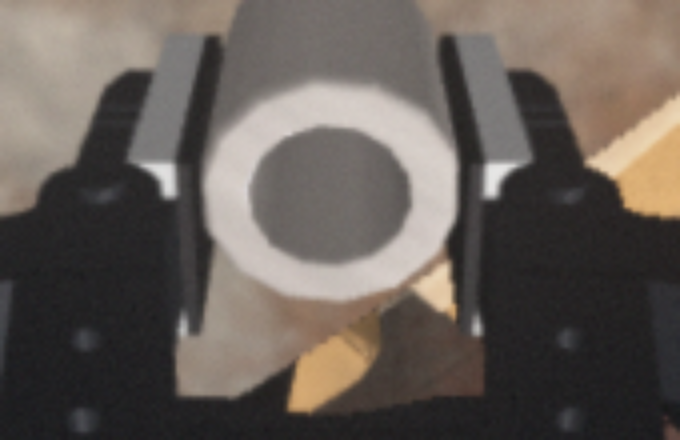

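The sleeve is gripped, with its ring centre at crop (330,191), which is (252.4,267.6) in the full picture. That was my 14th picture, so from here I measure with image code only.

```bash
python3 - <<'E'
from h import *
p=wpose();b=wpx(252.4,267.6,.040,p);print(b.round(4),(p[1].T@(b-p[0])).round(4))
E
```

```text
[ 0.416 -0.36   0.04 ] [ 0.0027  0.0009 -0.029 ]
```

>>> {"api": "apply_moves", "payload": {
  "claw": [-0.4, -0.4, -0.4, -0.4, -0.4, -0.4],
  "dp": [
    [0, 0, -0.01],
    [0, 0, -0.04],
    [0, 0, -0.08],
    [0, 0, -0.115],
    [0, 0, -0.13],
    [0, 0, -0.13]
  ],
  "twist": [0, 0, 0, 0, 0, 0],
  "squeeze": 60
}}

```text
clock: 23.7
ee_pos: [0.4138, -0.3614, 0.1149]
orientation: [179.9, -0.0, 50.0]
ft_force: [-0.7, -0.6, -0.9]
opening: 0.323
gripper_force: 59.2
```

```bash
python3 - <<'E'
from h import *
go([.4914,.0385,.115],97.4)
E
```

```text
pos [ 0.4138 -0.3614  0.1149] yaw 49.97 dp [ 4.452e-01 -2.472e-01 -4.000e-04] twist -0.5269459016603188
```

>>> {"api": "apply_moves", "payload": {
  "claw": [-0.4, -0.4, -0.4, -0.4, -0.4, -0.4, -0.4, -0.4, -0.4, -0.4, -0.4, -0.4],
  "dp": [
    [0.015, -0.008, 0],
    [0.05, -0.028, 0],
    [0.095, -0.053, 0],
    [0.14, -0.078, 0],
    [0.19, -0.105, 0],
    [0.24, -0.133, 0],
    [0.29, -0.161, 0],
    [0.34, -0.189, 0],
    [0.385, -0.214, 0],
    [0.42, -0.233, 0],
    [0.438, -0.244, 0],
    [0.4435, -0.247, 0]
  ],
  "twist": [-0.02, -0.07, -0.12, -0.17, -0.22, -0.27, -0.32, -0.37, -0.42, -0.47, -0.51, -0.527]
}}

```text
clock: 25.2
ee_pos: [0.4898, 0.0382, 0.1139]
orientation: [-179.9, -0.0, 97.6]
ft_force: [-0.7, -0.9, -1.1]
opening: 0.324
gripper_force: 59.3
```

```bash
python3 - <<'E'
from h import *
env.snapshot("wrist");go([.4913,.037,.03],97.4)
E
```

```text
pos [0.49   0.0379 0.1141] yaw 97.54 dp [-0.0013  0.0015  0.1051] twist 0.001534116200196599
```

>>> {"api": "apply_moves", "payload": {
  "claw": [-0.4, -0.4, -0.4, -0.4, -0.4, -0.4, -0.4],
  "dp": [
    [0, 0.001, 0.01],
    [-0.001, 0.0015, 0.035],
    [-0.001, 0.0015, 0.065],
    [-0.001, 0.0015, 0.09],
    [-0.001, 0.0015, 0.102],
    [-0.001, 0.0015, 0.105],
    [-0.001, 0.0015, 0.105]
  ],
  "twist": [0, 0, 0, 0, 0, 0, 0]
}}

```text
clock: 26.12
ee_pos: [0.492, 0.0363, 0.0308]
orientation: [180.0, 0.0, 97.3]
ft_force: [1.2, -0.2, -0.5]
opening: 0.321
gripper_force: 59.3
```

```bash
python3 - <<'E'
from h import *
go([.4913,.037,.0195],97.4)
E
```

```text
pos [0.492  0.0363 0.0308] yaw 97.35 dp [ 0.001  -0.0008  0.0141] twist -0.0005924036940320497
```

>>> {"api": "apply_moves", "payload": {
  "claw": [-0.4, -0.4, -0.4, -0.4],
  "dp": [
    [0.001, -0.001, 0.005],
    [0.001, -0.001, 0.01],
    [0.001, -0.001, 0.014],
    [0.001, -0.001, 0.0145]
  ],
  "twist": [0, 0, 0, 0]
}}

```text
clock: 26.62
ee_pos: [0.4909, 0.0376, 0.0199]
orientation: [180.0, -0.1, 97.4]
ft_force: [-3.1, 0.3, 15.7]
opening: 0.323
gripper_force: 61.0
```

>>> {"api": "apply_moves", "payload": {
  "claw": [-0.1, 0.2, 0.4, 0.4, 0.4, 0.4, 0.4, 0.4],
  "dp": [
    [0, 0, -0.001],
    [0, 0, -0.001],
    [0, 0, -0.001],
    [0, 0, -0.02],
    [0, 0, -0.06],
    [0, 0, -0.1],
    [0, 0, -0.13],
    [0, 0, -0.13]
  ],
  "twist": [0, 0, 0, 0, 0, 0, 0, 0]
}}

```text
clock: 27.62
ee_pos: [0.4921, 0.0376, 0.1252]
orientation: [179.7, -0.0, 97.4]
ft_force: [-0.3, 0.7, -0.3]
opening: 0.7
gripper_force: 0.0
```

```bash
python3 - <<'E'
from h import *
env.snapshot("wrist");go([.4191,-.2267,.12],60)
E
```

```text
pos [0.4913 0.0377 0.124 ] yaw 97.41 dp [-0.3161 -0.1321  0.0047] twist 0.4156619290494196
```

>>> {"api": "apply_moves", "payload": {
  "claw": [0.2, 0, 0, 0, 0, 0, 0, 0, 0, 0],
  "dp": [
    [-0.03, -0.012, 0],
    [-0.07, -0.029, 0],
    [-0.12, -0.05, 0.002],
    [-0.17, -0.071, 0.003],
    [-0.22, -0.092, 0.004],
    [-0.26, -0.109, 0.005],
    [-0.29, -0.121, 0.005],
    [-0.31, -0.13, 0.005],
    [-0.316, -0.132, 0.005],
    [-0.316, -0.132, 0.005]
  ],
  "twist": [0.04, 0.09, 0.14, 0.19, 0.24, 0.29, 0.34, 0.39, 0.416, 0.416]
}}

```text
clock: 28.92
ee_pos: [0.4187, -0.2261, 0.1186]
orientation: [-179.9, -0.0, 60.0]
ft_force: [0.1, 1.0, 0.1]
opening: 0.497
gripper_force: 0.0
```

```bash
python3 - <<'E'
from h import *
env.snapshot("wrist");p=wpose();im=env.snapshot("wrist");t=env.snapshot("top");cv2.imwrite("pics/t2.png",t);cv2.imwrite("pics/w11.png",im)
g=cv2.inRange(im,(165,165,165),(255,255,255))
n,_,st,ce=cv2.connectedComponentsWithStats(g)
for i in range(1,n):
    if st[i,4]>60: print(st[i],ce[i].round(1),wpx(*ce[i],.01,p).round(4))
print(wpose()[0])
E
```

```text
[ 181    0   90   75 3342] [231.3  28.9] [ 0.4739 -0.097   0.01  ]
[277   0  59  27 941] [306.9  10.2] [ 0.5386 -0.1125  0.01  ]
[257  27  38  29 382] [275.7  42.5] [ 0.4999 -0.1261  0.01  ]
[   0   97   51   58 1404] [ 24.9 124.1] [ 0.2498 -0.0465  0.01  ]
[312 131  12  18 105] [317.3 138.4] [ 0.4906 -0.2148  0.01  ]
[262 176  20  34  85] [272.1 193.3] [ 0.4329 -0.2382  0.01  ]
[241 179  22  23 263] [251.9 189.8] [ 0.4191 -0.2265  0.01  ]
[378 219  19  56 476] [386.7 245.9] [ 0.508  -0.3459  0.01  ]
[ 0.41890354 -0.22565071  0.11875396]
```

The hex nut's blob is at wrist pixel (252,190), giving (0.419,-0.2265), which matches. Next I check its flat direction and how well the placed parts are centred.

```bash
python3 - <<'E'
from h import *
im=cv2.imread("pics/w11.png");p=wpose()
g=cv2.inRange(im,(165,165,165),(255,255,255));g[:, :239]=0;g[:,263:]=0;g[:177]=0;g[203:]=0
c=max(cv2.findContours(g,cv2.RETR_EXTERNAL,cv2.CHAIN_APPROX_NONE)[0],key=len)[:,0]
w=np.array([wpx(u,v,.01,p)[:2] for u,v in c]);h=cv2.convexHull((w*1e5).astype(np.float32))[:,0]/1e5
m=w.mean(0)
dirs=np.arange(0,60,3)
for a in dirs:
    W=[np.ptp(w@[np.cos(np.radians(a+k)),np.sin(np.radians(a+k))])*1000 for k in(0,60,120)]
    print(a,np.round(np.mean(W),2),end="; ")
go([.419,-.2265,.003])
E
```

```text
0 19.68; 3 19.67; 6 19.62; 9 19.53; 12 19.4; 15 19.22; 18 19.07; 21 18.88; 24 18.7; 27 18.52; 30 18.51; 33 18.64; 36 18.85; 39 19.02; 42 19.17; 45 19.32; 48 19.46; 51 19.59; 54 19.66; 57 19.68; pos [ 0.4189 -0.2257  0.1188] yaw 60.08 dp [-0.001   0.0007  0.1447] twist None
```

>>> {"api": "apply_moves", "payload": {
  "claw": [0, 0, 0, 0, 0, 0, 0, 0],
  "dp": [
    [-0.001, 0, 0.01],
    [-0.001, 0.0007, 0.04],
    [-0.001, 0.0007, 0.075],
    [-0.001, 0.0007, 0.105],
    [-0.001, 0.0007, 0.13],
    [-0.001, 0.0007, 0.142],
    [-0.001, 0.0007, 0.145],
    [-0.001, 0.0007, 0.145]
  ],
  "twist": [0.01, 0.01, 0.01, 0.01, 0.01, 0.01, 0.01, 0.01]
}}

```text
clock: 30.08
ee_pos: [0.4189, -0.228, 0.0032]
orientation: [180.0, 0.0, 59.0]
ft_force: [-0.5, -0.4, 0.5]
opening: 0.5
gripper_force: 0.0
```

>>> {"api": "apply_moves", "payload": {
  "claw": [-0.2, -0.5, -0.7, -0.7, -0.7, -0.7, -0.7],
  "dp": [
    [0, 0, 0],
    [0, 0, 0],
    [0, 0, 0],
    [0, 0, 0],
    [0, 0, 0],
    [0, 0, 0],
    [0, 0, 0]
  ],
  "twist": [0, 0, 0, 0, 0, 0, 0],
  "squeeze": 30
}}

```text
clock: 30.95
ee_pos: [0.4189, -0.2279, 0.0034]
orientation: [180.0, -0.0, 59.0]
ft_force: [-0.1, -0.1, 5.6]
opening: 0.201
gripper_force: 29.4
```

```bash
python3 - <<'E'
from h import *
im=env.snapshot("wrist");p=wpose();print(p[0],env.get_state()["opening"])
g=cv2.inRange(im,(150,150,150),(255,255,255));g[:230]=0;g[310:]=0
n,_,st,ce=cv2.connectedComponentsWithStats(g)
for i in range(1,n):
    if st[i,4]>60:
        u,v=st[i,0]+(st[i,2]-1)/2,st[i,1]+(st[i,3]-1)/2;b=wpx(u,v,.01,p);print(st[i],(p[1].T@(b-p[0])).round(4))
E
```

```text
[ 0.41893369 -0.22785617  0.00340583] 0.2080681791319798
[ 236  230   34   80 1033] [-0.0119  0.001  -0.0066]
[284 230  31  18 264] [ 0.0061  0.0246 -0.0066]
[393 230  10  21  65] [ 0.003   0.081  -0.0065]
[383 248  11   8  61] [-0.0038  0.0762 -0.0065]
[391 256  16  26 166] [-0.0157  0.0858 -0.0065]
[440 275  13  35 395] [-0.0388  0.1298 -0.0065]
[234 289  15  21 145] [-0.0315 -0.0055 -0.0066]
```

>>> {"api": "apply_moves", "payload": {
  "claw": [-0.7, -0.7, -0.7, -0.7, -0.7, -0.7],
  "dp": [
    [0, 0, -0.01],
    [0, 0, -0.04],
    [0, 0, -0.07],
    [0, 0, -0.095],
    [0, 0, -0.1],
    [0, 0, -0.1]
  ],
  "twist": [0, 0, 0, 0, 0, 0],
  "squeeze": 40
}}

```text
clock: 31.75
ee_pos: [0.4187, -0.2276, 0.0828]
orientation: [180.0, -0.0, 59.1]
ft_force: [-0.0, 0.4, -0.1]
opening: 0.195
gripper_force: 39.1
```

```bash
python3 - <<'E'
from h import *
s=env.get_state();print(s["opening"],s["gripper_force"]);go([.5014,-.0408,.083],97.4)
E
```

```text
0.1947776835452764 39.08801786197756
pos [ 0.4187 -0.2276  0.0828] yaw 59.07 dp [ 2.534e-01 -3.140e-02 -2.000e-04] twist -0.4259041717176277
```

>>> {"api": "apply_moves", "payload": {
  "claw": [-0.7, -0.7, -0.7, -0.7, -0.7, -0.7, -0.7, -0.7, -0.7, -0.7],
  "dp": [
    [0.015, -0.002, 0],
    [0.045, -0.006, 0],
    [0.08, -0.01, 0],
    [0.12, -0.015, 0],
    [0.16, -0.02, 0],
    [0.2, -0.025, 0],
    [0.23, -0.028, 0],
    [0.248, -0.031, 0],
    [0.253, -0.0315, 0],
    [0.253, -0.0315, 0]
  ],
  "twist": [-0.03, -0.08, -0.13, -0.18, -0.23, -0.28, -0.33, -0.38, -0.42, -0.426]
}}

```text
clock: 33.0
ee_pos: [0.5009, -0.0419, 0.0828]
orientation: [-180.0, 0.0, 97.4]
ft_force: [-0.0, -0.7, 0.3]
opening: 0.198
gripper_force: 39.1
```

```bash
python3 - <<'E'
from h import *
env.snapshot("wrist");go([.5014,-.0408,.022],97.4)
E
```

```text
pos [ 0.5007 -0.0423  0.0828] yaw 97.35 dp [0.0017 0.0011 0.0761] twist -0.0006108953259658594
```

>>> {"api": "apply_moves", "payload": {
  "claw": [-0.7, -0.7, -0.7, -0.7, -0.7, -0.7],
  "dp": [
    [0.001, 0.001, 0.01],
    [0.0017, 0.001, 0.035],
    [0.0017, 0.001, 0.06],
    [0.0017, 0.001, 0.073],
    [0.0017, 0.001, 0.076],
    [0.0017, 0.001, 0.076]
  ],
  "twist": [0, 0, 0, 0, 0, 0]
}}

```text
clock: 33.8
ee_pos: [0.5019, -0.0401, 0.0223]
orientation: [180.0, 0.0, 97.4]
ft_force: [1.0, 0.9, -0.4]
opening: 0.198
gripper_force: 39.1
```

```bash
python3 - <<'E'
from h import *
go([.5014,-.0408,.012],97.4)
E
```

```text
pos [ 0.5019 -0.0401  0.0223] yaw 97.36 dp [-0.0008 -0.0007  0.0128] twist -0.0004111049204810671
```

>>> {"api": "apply_moves", "payload": {
  "claw": [-0.7, -0.7, -0.7, -0.7],
  "dp": [
    [-0.0008, -0.0007, 0.005],
    [-0.0008, -0.0007, 0.01],
    [-0.0008, -0.0007, 0.0125],
    [-0.0008, -0.0007, 0.013]
  ],
  "twist": [0, 0, 0, 0]
}}

```text
clock: 34.3
ee_pos: [0.5013, -0.0405, 0.0124]
orientation: [180.0, -0.0, 97.4]
ft_force: [-2.9, 0.5, 12.0]
opening: 0.197
gripper_force: 40.4
```

>>> {"api": "apply_moves", "payload": {
  "claw": [-0.4, -0.1, 0.2, 0.2, 0.2, 0.2, 0.2, 0.2, 0.2, 0.2],
  "dp": [
    [0, 0, -0.001],
    [0, 0, -0.001],
    [0, 0, -0.001],
    [0, 0, -0.02],
    [0, 0, -0.06],
    [0, 0, -0.1],
    [-0.02, 0, -0.15],
    [-0.06, 0, -0.18],
    [-0.1, 0, -0.18],
    [-0.1, 0, -0.18]
  ],
  "twist": [0, 0, 0, 0, 0, 0, 0, 0, 0, 0]
}}

```text
clock: 35.55
ee_pos: [0.5119, -0.123, 0.1573]
orientation: [179.9, 0.1, 97.1]
ft_force: [-0.6, 0.0, -0.0]
opening: 0.6
gripper_force: 0.0
```

```bash
cat > meas.py <<'E'
from h import *
P0=cv2.imread("pics/top0.png")
def dark(im,c,r,th):
    c=np.array(c);g=im.max(2).astype(int);yy,xx=np.mgrid[:384,:512]
    m=(g<th)&(np.hypot(xx-c[0],yy-c[1])<r)
    w=np.where(m,th-g,0);return np.array([(w*xx).sum(),(w*yy).sum()])/w.sum(),m.sum()
def uv(X,n="top"):
    c=env.camera_info(n);q=c["intrinsics"]@(c["R"]@np.array(X)+c["t"]);return q[:2]/q[2]
E
python3 - <<'E'
from meas import *
for X in[(.4702,.1973,.009),(.4803,.1179,.009),(.4905,.0386,.009),(.5006,-.0408,.009)]:
    c,n=dark(P0,uv(X),14,110);print("pad",c.round(2),n,px("top",*c,.009).round(4))
c,n=dark(P0,uv((.5865,-.3871,.018)),9.5,110);print("bearing0",c,n,px("top",*c,.018).round(4))
t=cv2.imread("pics/t2.png")
for X in[(.4702,.193,.027),(.4702,.196,.027)]:
  for th in(90,110,130):
    c,n=dark(t,uv(X),9.5,th);print("bearing",c,n,px("top",*c,.027).round(4))
g=t.max(2);u,v=uv((.4702,.195,.027)).astype(int);print(g[v-15:v+16:1,u-15:u+16])
E
```

```text
pad [175.26 210.24] 349 [0.4702 0.1971 0.009 ]
pad [204.59 206.15] 347 [0.4804 0.118  0.009 ]
pad [234.03 201.97] 349 [0.4909 0.0387 0.009 ]
pad [263.43 197.93] 350 [ 0.501  -0.0405  0.009 ]
bearing0 [392.94847831 163.86220944] 116 [ 0.588  -0.3889  0.018 ]
bearing [179.07061503 211.46560364] 42 [0.4642 0.1826 0.027 ]
bearing [178.60887223 211.13370822] 53 [0.4651 0.1839 0.027 ]
bearing [178.21072004 210.89187946] 65 [0.4658 0.1849 0.027 ]
bearing [178.77890663 211.80406386] 39 [0.4633 0.1834 0.027 ]
bearing [178.28841686 211.45403253] 50 [0.4643 0.1847 0.027 ]
bearing [177.87704318 211.1878507 ] 62 [0.465  0.1858 0.027 ]
[[168 179 195 217 215 213 216 213 209 208 206 204 205 204 206 205 209 205
  171 158 174 180 175 174 176 179 176 176 176 178 185]
 [214 212 208 205 205 206 206 205 206 206 205 204 205 207 207 208 207 171
  148 173 180 176 176 176 178 177 175 177 180 183 182]
 [208 206 206 206 206 206 206 206 205 205 206 205 205 205 207 209 181 152
  167 178 176 174 174 176 178 176 178 175 179 181 143]
 [209 208 206 204 207 205 206 205 206 206 206 207 210 202 206 194 155 159
  176 176
[... 2829 characters left out ...]
  137 174 176 171 173 172 176 170 174 172 172 171 176]
 [134 147 150 164 170 167 169 169 169 168 169 170 174 175 122  12  16  75
  163 178 172 173 172 173 171 174 173 172 174 173 181]
 [119 135 158 173 167 167 167 168 167 168 170 173 175 139  57  18  23 134
  173 174 172 170 172 173 174 170 174 173 173 174 188]
 [118 148 165 170 167 169 166 168 168 169 168 175 157  88  17  15  93 163
  179 174 171 171 172 173 170 172 173 172 170 183 193]
 [128 160 167 169 165 166 164 168 168 166 173 177 129  29   6  37 160 183
  173 172 170 169 171 171 172 173 170 172 178 186 195]
 [145 166 169 164 163 167 167 168 168 171 175 154  88  15  15 111 168 174
  171 169 171 171 169 170 169 172 172 172 183 194 198]]
```

```bash
python3 - <<'E'
from h import *
go([.481,.127,.18],97.4)
E
```

```text
pos [ 0.5119 -0.123   0.1573] yaw 97.13 dp [ 0.3148  0.0006 -0.0291] twist -0.003023023741731221
```

>>> {"api": "apply_moves", "payload": {
  "claw": [1, 1, 1, 1, 1, 1, 1, 1, 1, 1],
  "dp": [
    [0.02, 0, -0.02],
    [0.06, 0, -0.03],
    [0.1, 0, -0.03],
    [0.15, 0, -0.03],
    [0.2, 0, -0.03],
    [0.25, 0, -0.03],
    [0.29, 0, -0.03],
    [0.31, 0, -0.03],
    [0.315, 0, -0.03],
    [0.315, 0, -0.03]
  ],
  "twist": [0, 0, 0, 0, 0, 0, 0, 0, 0, 0]
}}

```text
clock: 36.8
ee_pos: [0.4793, 0.1291, 0.1798]
orientation: [180.0, 0.0, 97.3]
ft_force: [-0.3, -0.5, 0.1]
opening: 1.002
gripper_force: 0.0
```

```bash
python3 - <<'E'
from h import *
env.snapshot("wrist");p=wpose();im=env.snapshot("wrist");cv2.imwrite("pics/w12.png",im);print(p[0])
# rectify to plane z=.027 and z=.009: 1mm -> 2 px map, x along strip tool axes about nominal pad
ctr=np.array([.4813,.1191]);a=np.radians(97.4);ey=np.array([np.cos(a),np.sin(a)]);ex=np.array([np.sin(a),-np.cos(a)])
c=env.camera_info("wrist");K=c["intrinsics"];M=c["mount"]
def rect(z):
    s,t=np.meshgrid(np.arange(-60,60,.5)/1000,np.arange(140,-60,-.5)/1000)  # across, along
    X=np.dstack([ctr[0]+s*ex[0]+t*ey[0],ctr[1]+s*ex[1]+t*ey[1],np.full_like(s,z)])
    q=((X-p[0])@p[1]-M[:3,3])@M[:3,:3]
    th=np.arctan2(np.hypot(q[...,0],q[...,1]),q[...,2]);r=np.hypot(q[...,0],q[...,1])
    return cv2.remap(im,(K[0,2]+K[0,0]*th*q[...,0]/r).astype(np.float32),(K[1,2]+K[0,0]*th*q[...,1]/r).astype(np.float32),cv2.INTER_LINEAR)
def circ(z,r0,r1,n):
    g=cv2.cvtColor(rect(z),cv2.COLOR_BGR2GRAY)
    h=cv2.HoughCircles(cv2.GaussianBlur(g,(5,5),1),cv2.HOUGH_GRADIENT_ALT,1,20,param1=100,param2=.6,minRadius=r0,maxRadius=r1)
    print(n)
    if h is not None:
        for x,y,r in h[0][:8]:print("  across %.1f along %.1f r %.1f mm"%(x/2-60,140-y/2,r/2))
circ(.027,50,66,"bearing top, expect (0,80) r31")
circ(.027,20,50,"bearing rings")
circ(.009,54,66,"pads r30 expect along 0,80")
circ(.040,26,36,"union collar")
cv2.imwrite("pics/r27.png",rect(.027))
E
```

```text
[0.47941488 0.12866521 0.17984164]
bearing top, expect (0,80) r31
  across 0.5 along 75.0 r 31.2 mm
  across -2.0 along 3.5 r 28.0 mm
  across 0.5 along 75.0 r 25.4 mm
bearing rings
  across 0.5 along -5.0 r 18.0 mm
  across 0.5 along 75.0 r 17.4 mm
  across 0.5 along -5.0 r 12.8 mm
  across 0.5 along 75.0 r 12.3 mm
pads r30 expect along 0,80
  across -2.0 along -1.5 r 29.8 mm
union collar
  across 0.5 along -1.5 r 16.1 mm
  across 0.0 along 75.5 r 16.6 mm
```

The bearing is 3.5–5 mm short of its pad, and the union nut lines up with pad_2 to about 2 mm. I'm regrasping the bearing to shift it about 4 mm along the strip.

```bash
python3 - <<'E'
from h import *
go([.4716,.1935,.05],97.4);go([.4716,.1935,.008],97.4)
E
```

```text
pos [0.4794 0.1286 0.1798] yaw 97.26 dp [0.0819 0.0005 0.1622] twist -0.00154468348115731
pos [0.4794 0.1286 0.1798] yaw 97.26 dp [0.0819 0.0005 0.2147] twist -0.00154468348115731
```

>>> {"api": "apply_moves", "payload": {
  "claw": [1, 1, 1, 1, 1, 1, 1, 1, 1, 1],
  "dp": [
    [0.02, 0, 0],
    [0.06, 0, 0.02],
    [0.08, 0.0005, 0.06],
    [0.082, 0.0005, 0.1],
    [0.082, 0.0005, 0.135],
    [0.082, 0.0005, 0.16],
    [0.082, 0.0005, 0.17],
    [0.082, 0.0005, 0.175],
    [0.082, 0.0005, 0.175],
    [0.082, 0.0005, 0.175]
  ],
  "twist": [0, 0, 0, 0, 0, 0, 0, 0, 0, 0]
}}

```text
clock: 38.15
ee_pos: [0.4716, 0.1954, 0.0403]
orientation: [179.9, -0.0, 97.4]
ft_force: [0.5, -0.2, -0.1]
opening: 1.001
gripper_force: 0.0
```

```bash
python3 - <<'E'
from h import *
go([.4716,.1935,.008],97.4)
E
```

```text
pos [0.4716 0.1954 0.0403] yaw 97.39 dp [-0.0023 -0.0003  0.0404] twist -0.00013137396247834152
```

>>> {"api": "apply_moves", "payload": {
  "claw": [1, 1, 1, 1, 0.6, 0.3, 0.2, 0.2, 0.2, 0.2],
  "dp": [
    [-0.001, 0, 0.012],
    [-0.0023, 0, 0.028],
    [-0.0023, 0, 0.038],
    [-0.0023, 0, 0.041],
    [-0.0023, 0, 0.041],
    [-0.0023, 0, 0.041],
    [-0.0023, 0, 0.041],
    [-0.0023, 0, 0.041],
    [-0.0023, 0, 0.041],
    [-0.0023, 0, 0.041]
  ],
  "twist": [0, 0, 0, 0, 0, 0, 0, 0, 0, 0],
  "squeeze": 50
}}

```text
clock: 39.4
ee_pos: [0.4715, 0.1933, 0.0075]
orientation: [180.0, -0.0, 97.4]
ft_force: [-1.4, -0.8, 5.7]
opening: 0.699
gripper_force: 53.7
```

```bash
cat > rect.py <<'E'
from h import *
ctr=np.array([.4813,.1191]);a=np.radians(97.4);ey=np.array([np.cos(a),np.sin(a)]);ex=np.array([np.sin(a),-np.cos(a)])
c=env.camera_info("wrist");K=c["intrinsics"];M=c["mount"]
def grid(z):
    s,t=np.meshgrid(np.arange(-60,60,.5)/1000,np.arange(140,-220,-.5)/1000)
    return np.dstack([ctr[0]+s*ex[0]+t*ey[0],ctr[1]+s*ex[1]+t*ey[1],np.full_like(s,z)])
def rectw(im,p,z):
    q=((grid(z)-p[0])@p[1]-M[:3,3])@M[:3,:3]
    r=np.hypot(q[...,0],q[...,1]);th=np.arctan2(r,q[...,2])
    return cv2.remap(im,(K[0,2]+K[0,0]*th*q[...,0]/r).astype(np.float32),(K[1,2]+K[0,0]*th*q[...,1]/r).astype(np.float32),cv2.INTER_LINEAR)
def rectt(im,z,n="top"):
    k=env.camera_info(n);q=(grid(z)@k["R"].T+k["t"])@k["intrinsics"].T
    return cv2.remap(im,(q[...,0]/q[...,2]).astype(np.float32),(q[...,1]/q[...,2]).astype(np.float32),cv2.INTER_CUBIC)
def circ(img,r0,r1,n,par=.6):
    g=cv2.GaussianBlur(cv2.cvtColor(img,cv2.COLOR_BGR2GRAY),(5,5),1)
    h=cv2.HoughCircles(g,cv2.HOUGH_GRADIENT_ALT,1,20,param1=100,param2=par,minRadius=r0,maxRadius=r1)
    print(n,[] if h is None else [(round(float(x/2-60),1),round(float(140-y/2),1),round(float(r/2),1)) for x,y,r in h[0][:10]])
E
python3 - <<'E'
from rect import *
p=wpose();im=env.snapshot("wrist");print(p[0],"tcp across/along",(p[0][:2]-ctr)@ex,(p[0][:2]-ctr)@ey)
circ(rectw(im,p,.027),20,66,"bearing")
E
```

```text
[0.47145304 0.19326099 0.00751762] tcp across/along -0.00021333435693824884 0.07481155530038071
bearing [(0.5, 75.5, 30.6), (0.5, 75.5, 25.5), (0.5, 75.5, 17.3), (0.5, 75.5, 12.7)]
```

>>> {"api": "apply_moves", "payload": {
  "claw": [0.2, 0.2, 0.2, 0.2],
  "dp": [
    [0, 0, -0.005],
    [0.0025, 0, -0.007],
    [0.005, 0, -0.007],
    [0.005, 0, -0.007]
  ],
  "twist": [0, 0, 0, 0]
}}

```text
clock: 39.95
ee_pos: [0.4707, 0.1977, 0.0123]
orientation: [-180.0, -0.0, 97.4]
ft_force: [-0.8, 0.5, -2.7]
opening: 0.7
gripper_force: 54.6
```

```bash
python3 - <<'E'
from rect import *
p=wpose();im=env.snapshot("wrist");print(p[0],"tcp across/along",(p[0][:2]-ctr)@ex,(p[0][:2]-ctr)@ey)
circ(rectw(im,p,.0325),20,66,"bearing")
t=ctr+.0785*ey;go([t[0],t[1],.008],97.4)
E
```

```text
[0.47070201 0.19766908 0.01234919] tcp across/along -0.0003903723245309073 0.07927966802173521
bearing [(0.0, 80.5, 30.5), (0.0, 80.5, 25.4), (0.0, 80.5, 17.2), (0.0, 80.5, 12.6)]
pos [0.4707 0.1975 0.0123] yaw 97.41 dp [-0.0007  0.0005  0.0054] twist 0.0001353564017661155
```

Now lower it to the target, about 0.5 mm back along the strip.

>>> {"api": "apply_moves", "payload": {
  "claw": [0.2, 0.2, 0.2, 0.2],
  "dp": [
    [-0.001, 0, 0.002],
    [-0.001, 0, 0.005],
    [-0.001, 0, 0.0065],
    [-0.001, 0, 0.0065]
  ],
  "twist": [0, 0, 0, 0]
}}

```text
clock: 40.5
ee_pos: [0.4709, 0.1963, 0.0076]
orientation: [-180.0, -0.0, 97.4]
ft_force: [-0.9, -0.2, 2.4]
opening: 0.702
gripper_force: 55.1
```

```bash
python3 - <<'E'
from rect import *
p=wpose();im=env.snapshot("wrist");print(p[0],"tcp across/along",(p[0][:2]-ctr)@ex,(p[0][:2]-ctr)@ey,env.get_state()["ft_force"])
circ(rectw(im,p,.027),20,66,"bearing")
E
```

```text
[0.47091198 0.19631282 0.00757432] tcp across/along -0.0003568289790330092 0.0779076551824272 [-0.99873467 -1.73178943  4.0480813 ]
bearing [(0.0, 78.5, 30.7), (0.0, 78.5, 25.6), (0.0, 78.5, 17.3), (0.0, 78.5, 12.6)]
```

>>> {"api": "apply_moves", "payload": {
  "claw": [0.5, 0.8, 1, 1, 1, 1, 1, 1, 1, 1, 1],
  "dp": [
    [0, 0, 0],
    [0, 0, 0],
    [0, 0, 0],
    [0, 0, -0.01],
    [0, 0, -0.05],
    [0, 0, -0.1],
    [-0.02, 0, -0.15],
    [-0.05, 0, -0.2],
    [-0.08, 0, -0.215],
    [-0.085, 0, -0.215],
    [-0.085, 0, -0.215]
  ],
  "twist": [0, 0, 0, 0, 0, 0, 0, 0, 0, 0, 0]
}}

```text
clock: 41.92
ee_pos: [0.4788, 0.1293, 0.1782]
orientation: [-179.9, -0.0, 97.4]
ft_force: [0.4, -0.1, -0.8]
opening: 0.999
gripper_force: 0.0
```

```bash
python3 - <<'E'
from rect import *
env.snapshot("wrist");p=wpose();im=env.snapshot("wrist");print(p[0])
circ(rectw(im,p,.027),20,66,"bearing");circ(rectw(im,p,.009),54,66,"pads",.4);circ(rectw(im,p,.040),26,36,"union")
go([.506,-.19,.2],97.4)
E
```

```text
[0.47870859 0.12977511 0.17803923]
bearing [(1.0, -4.5, 18.1), (0.5, 78.0, 31.1), (0.0, -145.0, 28.0), (0.5, 78.0, 25.4), (1.0, -71.0, 28.0), (0.5, 78.0, 17.3), (-0.5, -93.5, 15.3), (1.0, -4.5, 12.8), (0.5, 78.0, 12.3), (1.0, -71.0, 13.1)]
pads [(-1.5, -2.0, 29.6), (0.5, -160.0, 29.7), (0.5, -80.5, 29.8)]
union [(1.0, 0.0, 15.9), (0.0, 79.5, 16.5), (-0.5, -86.5, 14.6), (0.0, -66.0, 13.8)]
pos [0.4787 0.1299 0.178 ] yaw 97.46 dp [-0.4009 -0.0182 -0.0275] twist 0.000622643499775361
```

```bash
python3 - <<'E'
from h import *
go([.45,-.40,.25],57)
E
```

```text
pos [0.4787 0.1299 0.178 ] yaw 97.46 dp [-0.6521 -0.1218 -0.0897] twist 0.4495115323886643
```

>>> {"api": "apply_moves", "payload": {
  "claw": [1, 1, 1, 1, 1, 1, 1, 1, 1, 1, 1, 1],
  "dp": [
    [-0.03, -0.005, -0.03],
    [-0.09, -0.017, -0.07],
    [-0.15, -0.028, -0.09],
    [-0.22, -0.04, -0.09],
    [-0.29, -0.054, -0.09],
    [-0.36, -0.067, -0.09],
    [-0.43, -0.08, -0.09],
    [-0.5, -0.093, -0.09],
    [-0.56, -0.105, -0.09],
    [-0.61, -0.114, -0.09],
    [-0.645, -0.121, -0.09],
    [-0.652, -0.122, -0.09]
  ],
  "twist": [0.02, 0.06, 0.1, 0.14, 0.18, 0.22, 0.26, 0.3, 0.34, 0.38, 0.42, 0.45]
}}

```text
clock: 43.52
ee_pos: [0.4494, -0.4019, 0.25]
orientation: [-179.9, 0.1, 56.7]
ft_force: [1.0, 0.9, -0.7]
opening: 1.003
gripper_force: 0.0
```

```bash
python3 - <<'E'
from rect import *
print(wpose()[0]);t=env.snapshot("top");s=env.snapshot("scene");cv2.imwrite("pics/t3.png",t);cv2.imwrite("pics/s3.png",s)
t0=cv2.imread("pics/top0.png");s0=cv2.imread("pics/scene0.png")
for n,a,b in(("top",t,t0),("scene",s,s0)):
    circ(rectt(b,.009,n),54,66,n+" pads before",.5);circ(rectt(a,.009,n),54,66,n+" pads now",.3)
    circ(rectt(a,.027,n),22,66,n+" bearing",.3);circ(rectt(a,.040,n),24,40,n+" union",.3);circ(rectt(a,.049,n),24,36,n+" sleeve",.3);circ(rectt(a,.019,n),10,26,n+" hex",.3)
    # centroids of bright blobs inside pads
    for nm,z,al in(("hex",.019,-160),("sleeve",.049,-80),("union",.04,0)):
        g=rectt(a,z,n).max(2);r=int((140-al)*2);w=g[r-50:r+50,70:170];m=(w>110).astype(np.uint8)
        k,_,st,ce=cv2.connectedComponentsWithStats(m)
        for i in range(1,k):
            if st[i,4]>150: print(n,nm,"bbox centre",(70+st[i,0]+st[i,2]/2)/2-60,140-(r-50+st[i,1]+st[i,3]/2)/2,"size",st[i,2:4]/2)
E
```

```text
[ 0.44942596 -0.40188664  0.24996272]
top pads before [(-5.0, -159.5, 30.3), (-1.5, -2.0, 28.8), (0.0, 78.0, 28.9), (-1.0, -82.5, 29.2)]
top pads now [(0.0, 78.0, 29.7), (-0.5, -2.0, 28.9), (-2.5, -81.5, 28.9)]
top bearing [(-0.5, 78.0, 24.7), (0.0, -3.5, 29.9), (-6.0, -84.5, 29.8), (-0.5, 78.0, 17.8), (-6.0, -84.5, 25.2), (0.0, -3.5, 21.1), (0.0, -3.5, 25.3), (-0.5, 78.0, 12.2)]
top union [(1.5, -0.5, 17.3), (1.5, -81.0, 16.0), (-3.5, 76.5, 17.4)]
top sleeve [(-2.0, -81.5, 15.4), (1.0, -0.5, 15.1), (-5.0, 74.5, 16.8), (29.0, -169.5, 15.1)]
top hex [(0.5, 79.0, 10.3), (3.0, 1.0, 11.1), (6.0, -146.0, 9.1), (7.0, -79.5, 8.7), (10.0, -100.5, 7.3)]
top hex bbox centre 0.0 -160.0 size [50. 50.]
top hex bbox centre 17.0 -143.25 size [16.  16.5]
top hex bbox centre -20.5 -179.25 size [ 9.  11.5]
top sleeve bbox centre 0.0 -80.0 size [50. 50.]
top sleeve bbox centre -3.25 -82.0 size [34.5 31. ]
top union bbox centre 0.0 0.0 size [50. 50.]
top union bbox centre -2.5 -4.0 size [39. 42.]
scene pads before [(-3.5, -82.0, 29.1), (-6.0, -1.5, 29.0), (-4.0, -163.0, 29.7), (-4.0, 76.5, 29.2)]
scene pads now [(-4.0, -162.5, 29.2), (-5.0, -81.5, 29.0), (-6.0, -2.0, 28.6), (16.5, 97.5, 29.7)]
scene bearing [(-21.5, -94.0, 28.4), (-3.0, 77.5, 24.5), (-20.5, -14.5, 28.5), (-22.0, -173.0, 30.3), (-3.0, 77.5, 17.9), (-22.0, -173.0, 26.8), (14.5, -69.0, 13.6), (-21.5, -94.0, 13.1), (-3.0, 77.5, 12.6)]
scene union [(-16.5, 66.5, 17.4), (-40.5, 39.5, 17.9), (-32.5, -100.0, 14.5)]
scene sleeve [(-27.5, 56.5, 16.9), (-40.5, -107.0, 14.4), (-12.5, -7.5, 14.5)]
scene hex [(-4.0, -159.0, 9.2), (28.5, -62.0, 8.7), (27.0, 105.5, 9.0), (-30.5, -207.0, 7.7)]
scene hex bbox centre 0.0 -160.0 size [50. 50.]
scene hex bbox centre -7.25 -162.5 size [30.5 26. ]
scene sleeve bbox centre 0.0 -80.0 size [50. 50.]
scene union bbox centre 0.0 0.0 size [50. 50.]
```

The bearing is now within 1 mm of its pad, and the sleeve and union nut look good. The hex nut is uncertain, so I'm checking it from directly above with the wrist camera.

```bash
python3 - <<'E'
from h import *
go([.511,-.115,.20],97.4)
E
```

```text
pos [ 0.4502 -0.4     0.2501] yaw 56.89 dp [ 0.3399 -0.1308  0.0631] twist -0.4501452169827391
```

>>> {"api": "apply_moves", "payload": {
  "claw": [1, 1, 1, 1, 1, 1, 1, 1, 1, 1],
  "dp": [
    [0.02, -0.008, 0],
    [0.06, -0.023, 0.01],
    [0.11, -0.042, 0.02],
    [0.16, -0.062, 0.03],
    [0.21, -0.081, 0.04],
    [0.26, -0.1, 0.05],
    [0.3, -0.115, 0.06],
    [0.33, -0.127, 0.063],
    [0.34, -0.131, 0.063],
    [0.34, -0.131, 0.063]
  ],
  "twist": [-0.03, -0.08, -0.13, -0.18, -0.24, -0.3, -0.36, -0.41, -0.45, -0.45]
}}

```text
clock: 44.88
ee_pos: [0.511, -0.1157, 0.2013]
orientation: [180.0, 0.0, 97.5]
ft_force: [-0.1, -0.2, 0.4]
opening: 0.998
gripper_force: 0.0
```

```bash
python3 - <<'E'
from rect import *
env.snapshot("wrist");p=wpose();im=env.snapshot("wrist");cv2.imwrite("pics/w13.png",im);print(p[0])
circ(rectw(im,p,.009),54,66,"pads",.4);circ(rectw(im,p,.049),26,36,"sleeve",.4);circ(rectw(im,p,.040),26,36,"union",.4);circ(rectw(im,p,.019),10,24,"hex",.3);circ(rectw(im,p,.027),20,66,"bearing",.4)
g=rectw(im,p,.019).max(2);r=600;w=g[r-45:r+45,75:165];k,_,st,ce=cv2.connectedComponentsWithStats((w>110).astype(np.uint8))
for i in range(1,k):
    if st[i,4]>150: print("hex bbox",(75+st[i,0]+st[i,2]/2)/2-60,140-(r-45+st[i,1]+st[i,3]/2)/2,st[i,2:4]/2)
E
```

```text
[ 0.51077056 -0.11677187  0.20136627]
pads [(2.0, -82.0, 29.4), (2.0, -160.0, 29.5)]
sleeve [(0.5, -83.0, 14.8)]
union [(0.5, -79.5, 15.3)]
hex [(-0.5, -73.0, 9.2), (0.0, -160.0, 9.8), (10.5, -200.0, 8.7), (-17.5, -201.5, 6.8)]
bearing [(-0.5, -86.0, 27.4), (-1.0, -161.5, 27.9), (-0.5, -86.0, 14.0)]
hex bbox 0.0 -160.75 [20.  21.5]
```

All four parts are within about 2 mm of their pad centres, and the gripper is clear of them. I'm handing in.

```bash
python3 - <<'E'
from cell import env
print(env.sign_off())
E
```

```text
the job is handed in; nothing more can be done
None
```

I handed the job in with the bearing, union nut, sleeve and hex nut on pads 1 to 4 from the stop, all released and each about 2 mm or less off its pad centre by my camera measurements; no verdict came back.

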